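Pack the red-capped spice jar into the latched meal carrier

TASK

The two-bay meal carrier is going out on the trolley without its spice jar. With the lid still shut, press down the tail of the orange rocker latch so that its nose tips up off the lid, swing the lid well open, and stand the red-capped spice jar upright on the floor of the empty bay. Then shut the lid fully and press the latch's nose back down over the lid edge until it snaps home; leave the two containers already packed standing, and everything else where it is.

Things in the scene. Friction and masses are not known exactly. Their poses are not given: they have to be found in the camera images.
- carrier: Grey meal carrier, 190 (x) x 250 (y) mm, 144 high with its black lid; heavy, does not move. Origin: centre of underside, z up. Latch on its -x side, lid hinge along its +x side. Walls 12, rim 125 up, inner floor 12 up; an 8 mm divider at y = 0, 107 high, makes two bays, each 166 (x) x 109 (y): the +y one is empty, the -y one holds a chilli jar and a shaker.
- latch (a joint): Orange rocker latch, 60 mm wide (carrier y), on a pin along carrier y at carrier (-0.127, 0, 0.1515), between two black ears 83 mm over all that rise 7 mm above the pin. 0: closed, nose level over the lid's edge, holding it; 1.0 rad: open, nose tipped up clear of the lid. An over-centre spring (tips over at 0.5) snaps it to either end; 0.35 N m moves it: 7 N on the pad, 10 to 15 N on the nose.
- latch_pad (a point): Top middle of the ribbed thumb pad (32 mm long, 66 wide) on the latch's tail: closed, 47 mm out (carrier -x) from the pin and 22 mm above it; it sinks 50 mm on an arc about the pin as the latch opens, to 44 mm out and 28 mm below the pin.
- latch_nose_tip (a point): Top of the latch's nose near its end: closed, 44 mm inward (carrier +x) of the pin and 3 mm above it; open, 21 mm inward and 39 mm above the pin, its upper face then turned outward (carrier -x) and up, so push it inward and down to close it.
- lid (a joint): The carrier's lid. 0: shut; grows as its free edge rises; stop at 1.85 rad (leaning back past upright). Held shut while the latch is closed. Its hinge is stiff (0.3 N m), so the lid (0.25 kg) stays where it is left. Free edge 194 mm from the hinge line; top face 14 mm above the hinge line.
- lid_hinge (a point): Middle of the lid's hinge line: carrier (0.098, 0, 0.130). The line runs along the carrier's y axis.
- lid_grip (a point): Centre of the head of the orange grip near the lid's free edge; shut: carrier (-0.048, 0, 0.172), 146 mm from the hinge line and 42 mm above it; turns with the lid. Head 32 (carrier x) x 30 (carrier y) x 14 mm, neck 26 x 26 mm below it, top 181 mm above the table. Pinched across the carrier's y it can turn between the fingers as the lid swings.
- empty_bay (a point): Centre of the floor of the empty bay: carrier (0, 0.0585, 0.012).
- spice_jar: Spice jar with a red cap and brown label, 45 mm in diameter, 106 mm high, about 0.11 kg, standing on the table. Origin: centre of its underside; z along the jar.
- chilli_jar: Clear jar of red paste with a black cap, 65 mm in diameter, 94 mm high, standing in the carrier's other bay, to be left standing there. (Its like at the back of the table is mere clutter.) Origin: centre of its underside.
- shaker: Clear shaker with a grey top, 44 mm in diameter, 90 mm high, standing in the carrier's other bay, to be left standing there. Origin: centre of its underside.
- tin: Food tin with a printed label, 76 mm in diameter, 58 mm high, standing on the table, to be left alone. Origin: centre of its underside. (Beyond it, from y = -0.5 rightward and x = 0.42 onward, stands a tall cabinet.)
- garlic: Garlic bulb, 60 mm, on the table, to be left alone. Origin: centre of its underside.
- potato: Potato, 60 x 79 x 48 mm, on the table, to be left alone. Origin: centre of its underside.
There are look-alikes about, which are no part of the job. What is shaped like the spice_jar but blue, green or yellow is not meant.

How it is judged:
On the way, in this order (a step that is already met when the one before it is completed fails the run):
1. the latch's tail is pressed down and its nose tips up, the lid still shut (value of joint latch above 0.85 rad and value of joint lid below 0.08 rad), for 0.2 s.
2. the lid is swung well open (over 1.2 rad) (value of joint lid above 1.2 rad), for 0.2 s.
3. the red-capped spice jar stands released on the floor of the empty bay (x of spice_jar in the frame of carrier between -0.06 and 0.06 m and y of spice_jar in the frame of carrier between 0.027 and 0.09 m and z of spice_jar in the frame of carrier between 0 and 0.02 m and angle between spice_jar's own z axis and vertical below 0.15 rad and contact force between the fingers and spice_jar below 0.3 N and linear speed of spice_jar below 0.03 m/s), for 0.2 s.
4. the lid is shut, the latch still open (value of joint lid below 0.06 rad and value of joint latch above 0.6 rad), for 0.1 s.
At the end, for the whole second after the job is handed in: Latch snapped home (under 0.1 rad), lid fully shut (under 0.03 rad), the red-capped spice jar standing upright (within 0.15 rad) and at rest on the floor of the +y bay, the chilli jar and the shaker still standing (within 0.2 rad) in the other bay (value of joint latch below 0.1 rad and value of joint lid below 0.03 rad and x of spice_jar in the frame of carrier between -0.06 and 0.06 m and y of spice_jar in the frame of carrier between 0.027 and 0.09 m and z of spice_jar in the frame of carrier between 0 and 0.02 m and angle between spice_jar's own z axis and vertical below 0.15 rad and linear speed of spice_jar below 0.02 m/s and angle between each of chilli_jar, shaker's own z axis and vertical below 0.2 rad); the robot touches nothing.
It fails at once if a jar already in the carrier is knocked over or lifted out (angle between any of chilli_jar, shaker's own z axis and vertical above 0.5 rad or distance of any of chilli_jar, shaker from where it was at the start of the episode above 0.06 m).
It fails at once if the tin, garlic or potato is pushed more than 30 mm (distance of any of tin, garlic, potato from where it was at the start of the episode above 0.03 m).
It fails at once if the red-capped spice jar is tipped over (angle between spice_jar's own z axis and vertical above 0.7 rad).
It also fails if it takes over 72 s, if anything falls off the work surface, if the arm or the gripper's body presses on something with over 40 N, if the wrist force passes 120 N, or if a joint passes its speed limit or range.

ROBOT

A 6-joint arm with a two-finger parallel gripper is mounted at the origin on a cart in front of the work surface, level with it; the furniture and walls round the work are solid. World frame = base frame: x ahead of the robot, y to its left, z up, the work surface at z = 0. Lengths are in m, angles in rad, forces in N, time in s.
With the tool pointing down it reaches from about 0.35 to 0.975 m from the base axis. Payload 4.9 kg.
Tool frame: the origin (TCP) lies at the very end of the fingers, on their centre line; the grasp point (between the pads) lies ctrl.grip_point_offset behind it (ctrl.grip_point_offset is the distance from the TCP to the grasp point, in m); z points along the fingers, y is the line along which they close (so a half turn about z gives the same grasp; the last joint's range is limited). The gripper opens to 85 mm and grips with 20 to 120 N. Pads are 22 mm wide; open, the fingers measure 114 mm over their backs; the gripper's body (76 mm by 85 mm) begins 54 mm behind the grasp point. The pads swing forward as they close: fully open they stand 13 mm farther back than shut.
Start: joints at [1.163, 0.053, 1.613, -0, 1.476, -0.119], TCP at [0.178, 0.599, 0.231] pointing down, gripper open.
Joint ranges: [-3.01, 3.01], [-1.01, 2.22], [0.06, 2.58], [-1.02, 4.17], [0.09, 2.62], [-3.14, 3.14]. Speed limits (rad/s): [2.57, 2.57, 3.14, 3.14, 3.14, 3.14].

INTERFACE

Orientations are given as a rotation vector (axis times angle).
In Python, from station import ctrl gives the robot as it stands. The module is installed in compiled form; this text tells all that it offers.
- The arm moves only by the tool drive_tool, never from a script. Its argument "steps" is a list of rows, each an object with "translation": the shift along the tool's x, y, z normalised to -1 to 1, where 1 is 4 cm, a list of three; "angular": the turn, a rotation vector about the tool's x, y, z normalised to -1 to 1, where 1 is 8 degrees, a list of three; "gripper": the opening, from 0 (shut) to 1 (fully open). In form: [{"translation": [dx, dy, dz], "angular": [wx, wy, wz], "gripper": gripper}, ...]. A call has 1 to 8 rows; each row shifts and turns the commanded pose from where the row before left it, along the tool's axes as they then stand; what a row does not reach is not made up. A row lasts 1/8 s, in which the tool goes at most 62.5 mm and 10.7 degrees, less where a joint would pass 70% of its speed; a pose out of reach is approached as far as the arm can. A call with a number of a shift or a turn outside -1 to 1 is refused whole. A call with a gripper value outside its range is refused whole. The fingers move at their own pace and stop on an object; "force" is the grip in N (left out, the last holds). Time passes only in rows, so rows that do not move let the fingers close. It gives the time, the measured TCP pose, the force, the opening and the grip force at its end, in the units of the state.
- ctrl.get_obs(): the state, without advancing time (a new reading comes with each control period).
- ctrl.get_image(name): name is "scene" or "top" or "wrist"; returns a dict with "color" (480x640x3 uint8, red, green, blue), "depth" (480x640 float32, m along the optical axis (not along the pixel's ray), 0 where there is no reading), "fx", "fy", "cx", "cy" (pixels), "k1" (the pictures are not rectified: a ray, as slopes to the right and down, at radius r is drawn at 1 + k1 r^2 times it, then the intrinsics apply), "R" (3x3) and "t" (3): a world point X has camera coordinates R X + t. Camera axes: x right, y down, z forward; pixel columns grow to the right and rows downward; lengths in m; the calibration is good to about 2 mm. A picture is of the moment at which its call begins.
- ctrl.finish_job(): hands the job in; it is judged then, once.
The state is a dict: "t": time; "q": joint angles; "dq": joint speeds; "effort": joint torques, N m; "tool_pos": TCP position; "tool_rot": TCP orientation; "contact_force": force on the tool from outside, world axes, zero at the start; "wrist_torque": the same for the moment, N m; "opening": finger opening in m; "grip_force": force on a finger pad.
Only numpy, scipy, OpenCV 4.12 (cv2) and the standard library are available. Lean on these libraries where they do the work, as an engineer would, in place of code of your own. Each camera call takes 0.05 s, during which the arm holds its last target. There are 200 camera calls.

## Working session

There is one attempt and no reset: what is moved stays moved. The work goes in short steps, Python scripts to look and compute and a tool call to move; the robot and the scene stay as the last step left them, time stands still between calls to the robot, and variables do not carry over. Pictures are saved under pics/ and viewed, at most 10 in all, crops included, and the job is handed in when it is done.

Besides the shell and the picture viewer there is one more tool, called after "Call:" as name([rows], argument=value, ...), one row to a line, values as JSON. drive_tool: Moves the arm, as the interface text tells. Its arguments: {"type":"object","properties":{"steps":{"type":"array"},"force":{"type":"number"}},"required":["steps"]}

```bash
mkdir -p pics; cat > h.py <<'E'
import numpy as np,cv2
from station import ctrl
def save(n,f):
    im=ctrl.get_image(n); cv2.imwrite('pics/'+f,im['color'][:,:,::-1]); np.savez('pics/'+f[:-4]+'.npz',**im); return im
def cloud(im):
    K=np.array([[im['fx'],0,im['cx']],[0,im['fy'],im['cy']],[0,0,1.]])
    v,u=np.mgrid[:480,:640]; p=np.stack([u,v],-1).reshape(-1,1,2).astype(float)
    s=cv2.undistortPoints(p,K,np.array([im['k1'],0,0,0.])).reshape(480,640,2)
    d=im['depth']; c=np.dstack([s*d[...,None],d])
    return (c-im['t'])@im['R']
E
python3 - <<'E'
from h import *
for n in('scene','top'):
    im=save(n,n+'0.png'); print(n,im['t'],-im['R'].T@im['t'],im['k1'])
o=ctrl.get_obs(); print(o, ctrl.grip_point_offset)
E
```

```text
scene [-0.35535095  0.25001647  0.95799683] [-0.17998366 -0.84149735  0.60500294] 0.03371004857642655
top [0.03577797 0.52397962 1.71402459] [0.31245058 0.08134555 1.76336966] -0.020317316854900794
{'t': 0.1, 'q': array([ 1.16299773e+00,  5.32945410e-02,  1.61418852e+00,  1.36412030e-05,
        1.47602711e+00, -1.18981038e-01]), 'dq': array([-0.00102307, -0.00157605, -0.002131  ,  0.00062838,  0.00117372,
       -0.00053281]), 'effort': array([ 1.90208534e-04, -3.94902527e+01, -3.71363389e+01, -1.06642603e-04,
        3.92511298e-03, -4.05965523e-06]), 'tool_pos': array([0.17776308, 0.59857779, 0.23016467]), 'tool_rot': array([-4.52026498e-01, -3.10838368e+00,  2.90212580e-03]), 'contact_force': array([1.22107349, 0.28819018, 0.01374728]), 'wrist_torque': array([-0.0060195 , -0.02908035, -0.07205446]), 'grip_force': 0.0, 'opening': 0.08510319205144905} 0.0187
```

View pics/scene0.png

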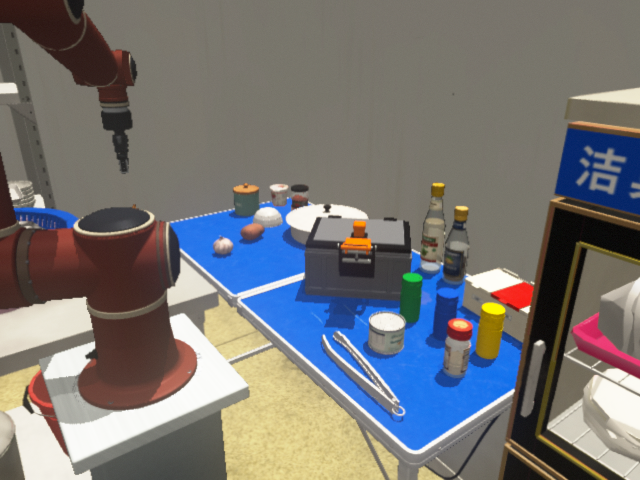

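View pics/top0.png

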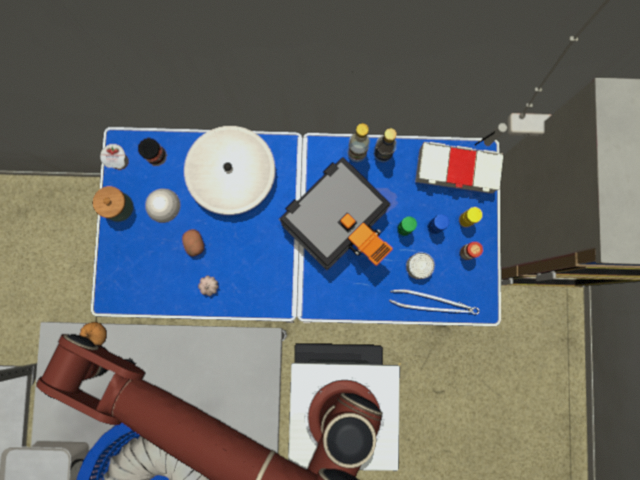

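The scene view shows the carrier at (358,255), its orange latch facing the robot, and the red-capped jar at (457,345). In the top view the lid is centred at (335,213), the latch pad at (375,248), the jar at (472,250) and the tin at (421,266).

```bash
cat >> h.py <<'E'
def hsv(im): return cv2.cvtColor(im['color'],cv2.COLOR_RGB2HSV)
def orange(im):
    h=hsv(im); return (h[...,0]>5)&(h[...,0]<18)&(h[...,1]>180)&(h[...,2]>120)
E
python3 - <<'E'
from h import *
im=dict(np.load('pics/top0.npz')); P=cloud(im); h=hsv(im)
reg=np.zeros((480,640),bool); reg[140:285,270:400]=1
z=P[...,2]
m=reg&(z>.125)&(z<.155)&(h[...,1]<80)&(h[...,2]<140)
m=cv2.morphologyEx(m.astype(np.uint8),cv2.MORPH_OPEN,np.ones((5,5)))
n,l,s,c=cv2.connectedComponentsWithStats(m); k=1+np.argmax(s[1:,4]); q=P[l==k]
print(np.median(q[:,2]),len(q),cv2.minAreaRect(q[:,:2].astype(np.float32)))
o=orange(im)&reg; n,l,s,c=cv2.connectedComponentsWithStats(o.astype(np.uint8))
for i in range(1,n):
    if s[i,4]>15:
        q=P[l==i]; print('orange',s[i],q.mean(0),q.min(0),q.max(0),cv2.minAreaRect(q[:,:2].astype(np.float32)))
r=(h[...,1]>150)&((h[...,0]<5)|(h[...,0]>172))
for name in('top','scene'):
    im=dict(np.load('pics/%s0.npz'%name)); P=cloud(im); h=hsv(im)
    r=(h[...,1]>150)&((h[...,0]<5)|(h[...,0]>172))&(P[...,2]>.07)&(P[...,2]<.13)&(P[...,0]>.3)&(P[...,1]<0)
    n,l,s,c=cv2.connectedComponentsWithStats(r.astype(np.uint8))
    for i in range(1,n):
        if s[i,4]>15:
            q=P[l==i]; t=q[q[:,2]>q[:,2].max()-.006]; print(name,'red',s[i],q[:,2].max(),t.mean(0),cv2.minEnclosingCircle(t[:,:2].astype(np.float32)))
# scene view: orange points
o=orange(im)&(P[...,2]>.1)&(P[...,0]>.3)
q=P[o];print('scene orange',len(q),q.min(0),q.max(0))
# near-jar clutter tops
im=dict(np.load('pics/top0.npz')); P=cloud(im)
m=(P[...,2]>.03)&(P[...,0]>.3)&(P[...,0]<.7)&(P[...,1]<-.1)&(P[...,1]>-.65)
n,l,s,c=cv2.connectedComponentsWithStats(m.astype(np.uint8))
for i in range(1,n):
    if s[i,4]>30: q=P[l==i]; print(s[i],q[:,2].max(),q.min(0),q.max(0))
E
```

```text
0.140514185496755 576 ((0.48710140585899353, 0.100738525390625), (0.1822976917028427, 0.08341275900602341), 72.8099365234375)
orange [341 214  14  14 111] [0.54904586 0.00974563 0.17880862] [ 0.53192807 -0.00950132  0.14888933] [0.56732452 0.02783806 0.19058698] ((0.5498371720314026, 0.01000281609594822), (0.027659744024276733, 0.027541842311620712), 47.183616638183594)
orange [349 223  42  42 756] [ 0.49328525 -0.04818565  0.16733098] [ 0.31245058 -0.10723898  0.11399121] [0.54870063 0.08134555 1.76336966] ((0.42438340187072754, 0.011783063411712646), (0.10486233234405518, 0.2579306960105896), 46.26221466064453)
top red [447 148  29  39 819] 0.0890101000329751 [ 0.73332206 -0.32355593  0.08476205] ((0.7304980158805847, -0.32622718811035156), 0.05527845770120621)
top red [467 247   9  10  32] 0.11449060637556496 [ 0.4776704  -0.34506283  0.11199682] ((0.47671058773994446, -0.34636980295181274), 0.01125270128250122)
scene red [491 282  42  29 703] 0.07850504448324387 [ 0.72485494 -0.31911612  0.07523811] ((0.7372632026672363, -0.3238837420940399), 0.0663476213812828)
scene red [448 31
[... 361 characters left out ...]
77  81  14 595] 0.09138476107681327 [ 0.66647886 -0.43961438  0.03012068] [ 0.69999362 -0.20369532  0.09138476]
[461 207  21  19 297] 0.1204960514631768 [ 0.56632714 -0.37643039  0.03006207] [ 0.61212259 -0.33263676  0.12049605]
[429 214  20  19 279] 0.11718375952482496 [ 0.54311226 -0.2824791   0.03036065] [ 0.58792835 -0.23779073  0.11718376]
[398 216  19  19 261] 0.11613249715706296 [ 0.53420511 -0.19032059  0.03000055] [ 0.57966125 -0.14502097  0.1161325 ]
[460 242  23  18 300] 0.11896564485000011 [ 0.46603447 -0.37909506  0.03096596] [ 0.51096925 -0.33302968  0.11896564]
[407 252  27  26 539] 0.06652248651638135 [ 0.40800978 -0.24936626  0.03139488] [ 0.4817381  -0.17545731  0.06652249]
```

```bash
python3 - <<'E'
from h import *
im=dict(np.load('pics/top0.npz')); P=cloud(im); h=hsv(im); z=P[...,2]
reg=np.zeros((480,640),bool); reg[140:285,270:400]=1
o=orange(im)
m=(reg&(z>.125)&(z<.155)&~cv2.dilate(o.astype(np.uint8),np.ones((5,5))).astype(bool)).astype(np.uint8)
m=cv2.morphologyEx(m,cv2.MORPH_OPEN,np.ones((9,9)))
n,l,s,c=cv2.connectedComponentsWithStats(m);k=1+np.argmax(s[1:,4]); q=P[l==k]
R=cv2.minAreaRect(q[:,:2].astype(np.float32));print(s[k],np.median(q[:,2]),R,cv2.boxPoints(R).round(3).tolist())
# ray onto plane z=.144 from contour
cn=max(cv2.findContours((l==k).astype(np.uint8),0,1)[0],key=cv2.contourArea); R2=cv2.minAreaRect(cn); print(R2, cv2.boxPoints(R2).tolist())
n,l,s,c=cv2.connectedComponentsWithStats((o&reg&(z>0.1)&(z<.2)).astype(np.uint8))
for i in range(1,n):
    if s[i,4]>15:
        q=P[l==i]; 
        for lo,hi in((.1,.155),(.155,.165),(.165,.2)):
            t=q[(q[:,2]>lo)&(q[:,2]<hi)]
            if len(t)>8: print(s[i],lo,len(t),t.mean(0),cv2.minAreaRect(t[:,:2].astype(np.float32)))
for x in range(350,395,4): print(x,P[248-375+x if 0 else 0,0].shape if 0 else (P[x-127,x]).round(3),end=' ')
E
```

```text
[ 285  160   97  103 5235] 0.14352178300424595 ((0.5872759819030762, 0.047804638743400574), (0.20225726068019867, 0.253246009349823), 46.555564880371094) [[0.4259999990463257, 0.061000000685453415], [0.6100000143051147, -0.11299999803304672], [0.7490000128746033, 0.03400000184774399], [0.5649999976158142, 0.20800000429153442]]
((333.5000305175781, 210.0), (71.41778564453125, 89.80255889892578), 45.0) [[276.5000305175781, 216.5], [340.0000305175781, 153.0], [390.5000305175781, 203.5], [327.0000305175781, 267.0]]
[341 214  14  14 111] 0.165 105 [0.54936036 0.01046136 0.18039818] ((0.5494852662086487, 0.010554991662502289), (0.02755725011229515, 0.026084860786795616), 46.49831008911133)
[349 223  42  42 753] 0.1 198 [ 0.51465375 -0.03138512  0.15048076] ((0.5096533298492432, -0.03749503940343857), (0.05882257595658302, 0.06637714058160782), 45.539703369140625)
[349 223  42  42 753] 0.155 336 [ 0.49810069 -0.04360908  0.15935395] ((0.499847412109375, -0.04272716864943504), (0.07939805835485458, 0.060674626380205154), 47.6055793762207)
[349 223  42  42 753] 0.165 219 [ 0.46905491 -0.07217117  0.1729406 ] ((0.49020883440971375, -0.05815891921520233), (0.1025209054350853, 0.06029922515153885), 38.68767166137695)
350 [0.542 0.003 0.189] 354 [ 0.537 -0.01   0.147] 358 [ 0.525 -0.021  0.154] 362 [ 0.515 -0.032  0.153] 366 [ 0.503 -0.043  0.16 ] 370 [ 0.493 -0.054  0.158] 374 [ 0.481 -0.065  0.162] 378 [ 0.47  -0.075  0.171] 382 [ 0.458 -0.085  0.186] 386 [ 0.464 -0.117 -0.006] 390 [ 0.452 -0.13  -0.008] 394 [ 0.439 -0.14   0.004]
```

```bash
python3 - <<'E'
from h import *
a=cv2.imread('pics/top0.png')[140:290,260:410]; b=cv2.imread('pics/scene0.png')[180:330,270:430]
cv2.imwrite('pics/crop0.png',np.hstack([cv2.resize(a,(400,400),interpolation=2),cv2.resize(b,(400,400),interpolation=2)]))
E
```

```text
(no output)
```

View pics/crop0.png

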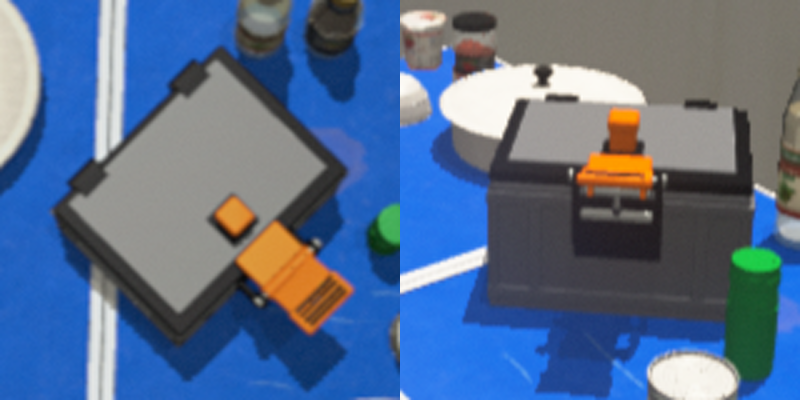

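The crop shows the lid shut. In its left half the grip is at (233,215) and the latch runs from the nose (260,245) to the ribbed pad (325,300). That puts the carrier at about (0.5835, 0.0445) with 46.5° yaw, and the spice jar at (0.4885, -0.356).

```bash
cat >> h.py <<'E'
from scipy.spatial.transform import Rotation as Ro
C=np.array([.5835,.0445,0]); YAW=np.deg2rad(46.5); RC=Ro.from_euler('z',YAW).as_matrix()
def w(p): return C+RC@np.array(p)         # carrier -> world
def rot(yaw):                             # tool down, tool y at yaw (deg)
    c,s=np.cos(np.deg2rad(yaw)),np.sin(np.deg2rad(yaw)); return np.array([[-s,c,0],[c,s,0],[0,0,-1.]]).T
def plan(wps,grip,start=None):
    """wps: list of (world pos, yaw, rows); prints normalised rows"""
    o=ctrl.get_obs(); p,R=(o['tool_pos'],Ro.from_rotvec(o['tool_rot']).as_matrix()) if start is None else start
    rows=[]
    for tp,yaw,n in wps:
        Rt=rot(yaw)
        for k in range(n,0,-1):
            d=R.T@(np.array(tp)-p)/k; rv=Ro.from_matrix(R.T@Rt).as_rotvec()/k
            a=np.round(d/.04,2)+0.; b=np.round(np.rad2deg(rv)/8,2)+0.
            rows.append((a,b)); p=p+R@(a*.04); R=R@Ro.from_rotvec(np.deg2rad(b*8)).as_matrix()
    for i,(a,b) in enumerate(rows):
        print(i,'{"translation":%s,"angular":%s,"gripper":%s}'%(a.tolist(),b.tolist(),grip), '' if max(abs(a).max(),abs(b).max())<=1 else 'TOOBIG')
    return p,R
E
python3 - <<'E'
from h import *
pad=w([-.174,0,.1735]); print(pad,w([-.048,0,.172]))
up=pad+[0,0,.03]
plan([(up+[0,0,.03],-43.5,22),(up,-43.5,2)],0)
E
```

```text
[ 0.4637263  -0.08171514  0.1735    ] [0.55045898 0.00968203 0.172     ]
0 {"translation":[-0.53, -0.65, 0.0],"angular":[0.0, 0.0, 0.66],"gripper":0} 
1 {"translation":[-0.59, -0.6, 0.0],"angular":[0.0, 0.0, 0.66],"gripper":0} 
2 {"translation":[-0.64, -0.54, 0.0],"angular":[0.0, 0.0, 0.66],"gripper":0} 
3 {"translation":[-0.69, -0.48, 0.0],"angular":[0.0, 0.0, 0.67],"gripper":0} 
4 {"translation":[-0.73, -0.41, 0.0],"angular":[0.0, 0.0, 0.66],"gripper":0} 
5 {"translation":[-0.76, -0.34, 0.0],"angular":[0.0, 0.0, 0.67],"gripper":0} 
6 {"translation":[-0.79, -0.27, 0.0],"angular":[0.0, 0.0, 0.66],"gripper":0} 
7 {"translation":[-0.82, -0.2, 0.0],"angular":[0.0, 0.0, 0.67],"gripper":0} 
8 {"translation":[-0.83, -0.12, 0.0],"angular":[0.0, 0.0, 0.66],"gripper":0} 
9 {"translation":[-0.84, -0.04, 0.0],"angular":[0.0, 0.0, 0.67],"gripper":0} 
10 {"translation":[-0.84, 0.04, 0.0],"angular":[0.0, 0.0, 0.66],"gripper":0} 
11 {"translation":[-0.83, 0.11, -0.01],"angular":[0.0, 0.0, 0.67],"gripper":0} 
12 {"translation":[-0.82, 0.19, 0.0],"angular":[0.0, 0.0, 0.66],"gripper":0} 
13 {"translation":[-0.8, 0.26, -0.01],"angular":[0.0, 0.0, 0.67],"gripper":0} 
14 {"translation":[-0.77, 0.34, 0.0],"angular":[0.0, 0.0, 0.66],"gripper":0} 
15 {"translation":[-0.73, 0.41, -0.01],"angular":[0.0, 0.0, 0.67],"gripper":0} 
16 {"translation":[-0.69, 0.47, 0.0],"angular":[0.0, 0.0, 0.66],"gripper":0} 
17 {"translation":[-0.64, 0.54, -0.01],"angular":[0.0, 0.0, 0.67],"gripper":0} 
18 {"translation":[-0.59, 0.59, 0.0],"angular":[0.0, 0.0, 0.66],"gripper":0} 
19 {"translation":[-0.54, 0.65, -0.01],"angular":[0.0, 0.0, 0.67],"gripper":0} 
20 {"translation":[-0.47, 0.69, 0.0],"angular":[0.0, 0.01, 0.66],"gripper":0} 
21 {"translation":[-0.41, 0.73, -0.01],"angular":[0.0, 0.0, 0.67],"gripper":0} 
22 {"translation":[0.0, 0.0, 0.38],"angular":[0.0, 0.0, 0.0],"gripper":0} 
23 {"translation":[0.0, 0.0, 0.37],"angular":[0.0, 0.0, 0.0],"gripper":0}
```

Call:
drive_tool([
  {"translation": [-0.55,-0.65,0],"angular": [0,0,0.65],"gripper": 0},
  {"translation": [-0.6,-0.6,0],"angular": [0,0,0.65],"gripper": 0},
  {"translation": [-0.65,-0.55,0],"angular": [0,0,0.65],"gripper": 0},
  {"translation": [-0.7,-0.5,0],"angular": [0,0,0.65],"gripper": 0},
  {"translation": [-0.75,-0.4,0],"angular": [0,0,0.65],"gripper": 0},
  {"translation": [-0.75,-0.35,0],"angular": [0,0,0.65],"gripper": 0},
  {"translation": [-0.8,-0.25,0],"angular": [0,0,0.65],"gripper": 0},
  {"translation": [-0.8,-0.2,0],"angular": [0,0,0.65],"gripper": 0},
], force=30)

```text
t: 1.1
tool_pos: [0.2852, 0.35, 0.2308]
tool_rot: [-1.53, -2.743, 0.001]
contact_force: [0.5, 0.6, -0.1]
opening: 0.0
grip_force: 0.0
```

Call:
drive_tool([
  {"translation": [-0.85,-0.1,0],"angular": [0,0,0.65],"gripper": 0},
  {"translation": [-0.85,-0.05,0],"angular": [0,0,0.65],"gripper": 0},
  {"translation": [-0.85,0.05,0],"angular": [0,0,0.65],"gripper": 0},
  {"translation": [-0.85,0.1,0],"angular": [0,0,0.65],"gripper": 0},
  {"translation": [-0.8,0.2,0],"angular": [0,0,0.65],"gripper": 0},
  {"translation": [-0.8,0.25,0],"angular": [0,0,0.65],"gripper": 0},
  {"translation": [-0.75,0.35,0],"angular": [0,0,0.65],"gripper": 0},
  {"translation": [-0.75,0.4,0],"angular": [0,0,0.65],"gripper": 0},
])

```text
t: 2.1
tool_pos: [0.396, 0.1038, 0.2309]
tool_rot: [-2.405, -2.021, 0.001]
contact_force: [-0.1, 0.4, -0.1]
opening: 0.0001
grip_force: 0.0
```

```bash
python3 - <<'E'
from h import *
o=ctrl.get_obs(); print(o['t'],o['tool_pos'],o['contact_force'],o['q'])
up=w([-.174,0,.19])
plan([(up+[0,0,.03],-43.5,7),(up,-43.5,1)],0)
E
```

```text
2.1 [0.39597242 0.10376341 0.23086068] [-0.10179482  0.38664957 -0.05717247] [ 7.39698490e-02 -5.05281150e-01  2.08437241e+00  5.85047842e-05
  1.56295510e+00  2.47026929e-01]
0 {"translation":[-0.61, 0.35, 0.04],"angular":[0.0, 0.0, 0.6],"gripper":0} 
1 {"translation":[-0.58, 0.4, 0.04],"angular":[0.0, 0.0, 0.6],"gripper":0} 
2 {"translation":[-0.54, 0.45, 0.04],"angular":[0.0, 0.0, 0.6],"gripper":0} 
3 {"translation":[-0.5, 0.49, 0.04],"angular":[0.0, 0.0, 0.6],"gripper":0} 
4 {"translation":[-0.46, 0.54, 0.04],"angular":[0.0, 0.0, 0.6],"gripper":0} 
5 {"translation":[-0.42, 0.57, 0.04],"angular":[0.0, 0.0, 0.6],"gripper":0} 
6 {"translation":[-0.37, 0.61, 0.03],"angular":[0.0, 0.0, 0.6],"gripper":0} 
7 {"translation":[0.0, 0.0, 0.75],"angular":[0.0, 0.0, 0.0],"gripper":0}
```

Call:
drive_tool([
  {"translation": [-0.6,0.35,0],"angular": [0,0,0.6],"gripper": 0},
  {"translation": [-0.6,0.4,0],"angular": [0,0,0.6],"gripper": 0},
  {"translation": [-0.55,0.45,0],"angular": [0,0,0.6],"gripper": 0},
  {"translation": [-0.5,0.5,0],"angular": [0,0,0.6],"gripper": 0},
  {"translation": [-0.45,0.55,0.1],"angular": [0,0,0.6],"gripper": 0},
  {"translation": [-0.4,0.55,0.1],"angular": [0,0,0.6],"gripper": 0},
  {"translation": [-0.35,0.6,0.1],"angular": [0,0,0.6],"gripper": 0},
  {"translation": [0,0,0],"angular": [0,0,0],"gripper": 0},
])

```text
t: 3.1
tool_pos: [0.4645, -0.0804, 0.2184]
tool_rot: [-2.885, -1.241, 0.002]
contact_force: [-0.4, 1.1, -0.5]
opening: -0.0001
grip_force: 0.0
```

```bash
python3 - <<'E'
from h import *
o=ctrl.get_obs(); print(o['t'],o['tool_pos'],o['tool_rot'],RC.T@(o['tool_pos']-C))
up=w([-.174,0,.19])
plan([(up,-43.5,2)],0)
im=save('scene','s1.png'); a=im['color'][150:330,250:450,::-1]; cv2.imwrite('pics/s1c.png',cv2.resize(a,(600,540),interpolation=2))
E
```

```text
3.1 [ 0.46454993 -0.08038117  0.21836954] [-2.88466091e+00 -1.24071225e+00  2.45015353e-03] [-0.17246542  0.00032081  0.21836954]
0 {"translation":[-0.02, 0.0, 0.35],"angular":[-0.01, 0.0, 0.0],"gripper":0} 
1 {"translation":[-0.02, 0.01, 0.36],"angular":[0.0, 0.01, 0.01],"gripper":0}
```

View pics/s1c.png

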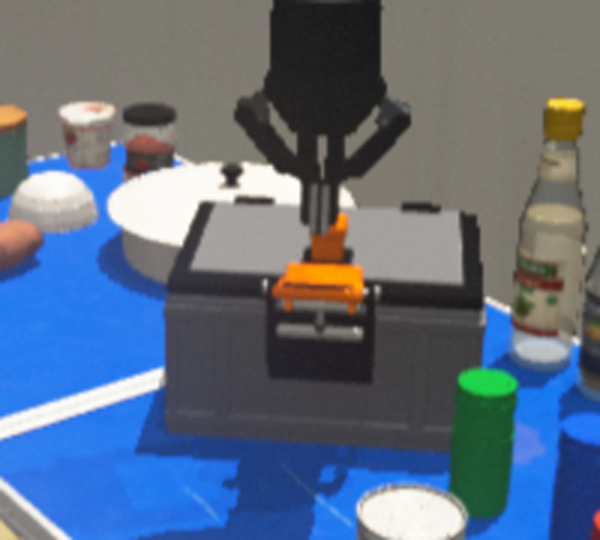

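The picture shows the closed fingers at (318,220), centred over the latch pad at (320,275). I press the pad next.

Call:
drive_tool([
  {"translation": [-0.05,0,0.9],"angular": [0,0,0],"gripper": 0},
  {"translation": [0,0,0.25],"angular": [0,0,0],"gripper": 0},
  {"translation": [0,0,0.25],"angular": [0,0,0],"gripper": 0},
  {"translation": [0,0,0.25],"angular": [0,0,0],"gripper": 0},
  {"translation": [0,0,0.25],"angular": [0,0,0],"gripper": 0},
  {"translation": [0,0,0.25],"angular": [0,0,0],"gripper": 0},
  {"translation": [0,0,0.1],"angular": [0,0,0],"gripper": 0},
  {"translation": [0,0,0],"angular": [0,0,0],"gripper": 0},
])

```text
t: 4.15
tool_pos: [0.4633, -0.0807, 0.1288]
tool_rot: [-2.884, -1.244, 0.001]
contact_force: [0.1, 0.5, 0.5]
opening: 0.0002
grip_force: 0.0
```

```bash
python3 - <<'E'
from h import *
o=ctrl.get_obs(); print(o['t'],o['tool_pos'],o['contact_force'],RC.T@(o['tool_pos']-C))
im=save('scene','s2.png'); P=cloud(im); q=P[orange(im)&(P[...,0]>.3)&(P[...,0]<.7)&(P[...,1]>-.2)&(P[...,2]>.05)]; q=(q-C)@RC
for lo,hi in((-.2,-.15),(-.15,-.13),(-.13,-.1),(-.1,-.07),(-.07,-.02)):
    t=q[(q[:,0]>lo)&(q[:,0]<hi)]
    if len(t): print(lo,len(t),t.min(0).round(3),t.max(0).round(3),t.mean(0).round(3))
E
```

```text
4.15 [ 0.46329686 -0.080733    0.12883591] [0.11488401 0.46593853 0.4682896 ] [-0.17358319  0.00098757  0.12883591]
-0.2 263 [-0.187 -0.033  0.112] [-0.15   0.033  0.208] [-0.168 -0.002  0.131]
-0.15 87 [-0.15  -0.031  0.136] [-0.13   0.031  0.158] [-0.141  0.001  0.145]
-0.13 78 [-0.13  -0.031  0.146] [-0.102  0.029  0.187] [-0.116 -0.007  0.173]
-0.1 2 [-0.095 -0.032  0.097] [-0.095 -0.029  0.11 ] [-0.095 -0.03   0.104]
```

Call:
drive_tool([
  {"translation": [0,0,-1],"angular": [0,0,0],"gripper": 0},
  {"translation": [0,0,-1],"angular": [0,0,0],"gripper": 0},
  {"translation": [0,0,-1],"angular": [0,0,0],"gripper": 0.8},
  {"translation": [0.8,0,0],"angular": [0,0,0],"gripper": 0.8},
  {"translation": [0.8,0,0],"angular": [0,0,0],"gripper": 0.8},
  {"translation": [0.8,0,0],"angular": [0,0,0],"gripper": 0.8},
  {"translation": [0.75,0,0],"angular": [0,0,0],"gripper": 0.8},
  {"translation": [0,0,0.5],"angular": [0,0,0],"gripper": 0.8},
])

```text
t: 5.2
tool_pos: [0.552, 0.0116, 0.231]
tool_rot: [2.882, 1.246, 0.006]
contact_force: [0.3, 0.1, -0.9]
opening: 0.0683
grip_force: 0.0
```

```bash
python3 - <<'E'
from h import *
o=ctrl.get_obs(); print(o['t'],o['tool_pos'],o['opening'],RC.T@(o['tool_pos']-C))
plan([(w([-.048,0,.153]),-43.5,3)],.8)
save('wrist','w3.png');save('scene','s3.png')
E
```

```text
5.2 [0.55196989 0.01164789 0.23099559] 0.06827577396534058 [-0.04553398  0.00025724  0.23099559]
0 {"translation":[-0.02, 0.0, 0.65],"angular":[0.01, -0.01, 0.01],"gripper":0.8} 
1 {"translation":[-0.02, 0.0, 0.65],"angular":[0.01, 0.0, 0.01],"gripper":0.8} 
2 {"translation":[-0.03, 0.0, 0.65],"angular":[0.0, -0.01, 0.01],"gripper":0.8}
```

View pics/w3.png

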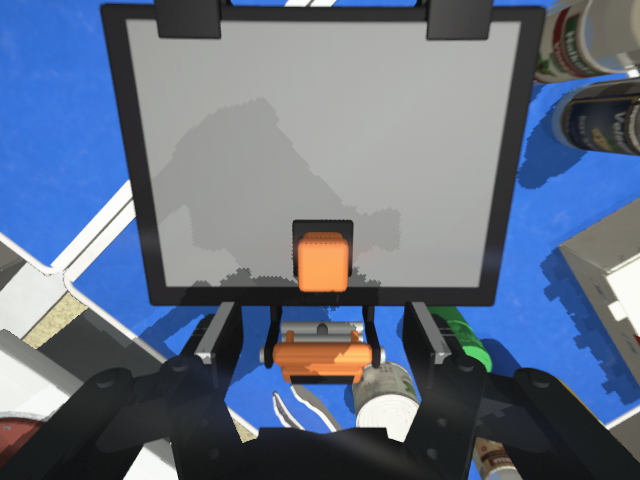

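The wrist view shows the latch tipped open at (323,360). The grip at (323,262) is centred between the fingers at (220,330) and (430,330), so I can descend and pinch.

Call:
drive_tool([
  {"translation": [-0.05,0,0.8],"angular": [0,0,0],"gripper": 0.8},
  {"translation": [0,0,0.8],"angular": [0,0,0],"gripper": 0.8},
  {"translation": [0,0,0.35],"angular": [0,0,0],"gripper": 0.8},
  {"translation": [0,0,0],"angular": [0,0,0],"gripper": 0},
  {"translation": [0,0,0],"angular": [0,0,0],"gripper": 0},
  {"translation": [0,0,0],"angular": [0,0,0],"gripper": 0},
  {"translation": [0,0,0],"angular": [0,0,0],"gripper": 0},
], force=25)

```text
t: 6.18
tool_pos: [0.5497, 0.0087, 0.1531]
tool_rot: [2.883, 1.243, 0.004]
contact_force: [0.4, -2.3, 3.6]
opening: 0.0294
grip_force: 30.5
```

```bash
cat >> h.py <<'E'
def arc(a0,a1,n,off,r=np.hypot(.146,.042),ph=np.arctan2(.042,.146)):
    """carrier-frame tcp shifts along grip arc from lid angle a0 to a1; off = current tcp minus nominal"""
    f=lambda a: w([.098-r*np.cos(ph+a),0,.130+r*np.sin(ph+a)])+np.array(off)-[0,0,ctrl.grip_point_offset]
    return [(f(a),-43.5,1) for a in np.linspace(a0,a1,n+1)[1:]]
E
python3 - <<'E'
from h import *
o=ctrl.get_obs(); print(o['t'],o['tool_pos'],o['opening'],o['grip_force'],o['contact_force'],RC.T@(o['tool_pos']-C))
off=o['tool_pos']-w([-.048,0,.172-.0187]); print(off)
plan(arc(0,1.4,16,off),0)
E
```

```text
6.175 [0.54971785 0.00873237 0.15309735] 0.029436881741211906 30.486777126789093 [ 0.36799472 -2.25208872  3.57738912] [-4.91990200e-02 -1.16108036e-04  1.53097346e-01]
[-0.00074113 -0.00094966 -0.00020265]
0 {"translation":[0.11, 0.0, -0.31],"angular":[0.02, -0.01, 0.02],"gripper":0} 
1 {"translation":[0.13, 0.0, -0.31],"angular":[0.0, 0.0, 0.0],"gripper":0} 
2 {"translation":[0.16, 0.0, -0.29],"angular":[0.0, 0.0, 0.0],"gripper":0} 
3 {"translation":[0.18, 0.0, -0.28],"angular":[0.0, 0.0, 0.0],"gripper":0} 
4 {"translation":[0.21, 0.0, -0.26],"angular":[0.0, 0.0, 0.0],"gripper":0} 
5 {"translation":[0.23, 0.0, -0.24],"angular":[0.0, 0.0, 0.0],"gripper":0} 
6 {"translation":[0.25, 0.0, -0.22],"angular":[0.0, 0.0, 0.0],"gripper":0} 
7 {"translation":[0.26, 0.0, -0.19],"angular":[0.0, 0.0, 0.0],"gripper":0} 
8 {"translation":[0.29, 0.0, -0.18],"angular":[0.0, 0.0, 0.0],"gripper":0} 
9 {"translation":[0.3, 0.0, -0.14],"angular":[0.0, 0.0, 0.0],"gripper":0} 
10 {"translation":[0.31, 0.0, -0.13],"angular":[0.0, 0.0, 0.0],"gripper":0} 
11 {"translation":[0.31, 0.0, -0.09],"angular":[0.0, 0.0, 0.0],"gripper":0} 
12 {"translation":[0.33, 0.0, -0.06],"angular":[0.0, 0.0, 0.0],"gripper":0} 
13 {"translation":[0.33, 0.0, -0.04],"angular":[0.0, 0.0, 0.0],"gripper":0} 
14 {"translation":[0.33, 0.0, -0.01],"angular":[0.0, 0.0, 0.0],"gripper":0} 
15 {"translation":[0.33, 0.0, 0.02],"angular":[0.0, 0.0, 0.0],"gripper":0}
```

Call:
drive_tool([
  {"translation": [0.1,0,-0.3],"angular": [0,0,0],"gripper": 0},
  {"translation": [0.15,0,-0.3],"angular": [0,0,0],"gripper": 0},
  {"translation": [0.15,0,-0.3],"angular": [0,0,0],"gripper": 0},
  {"translation": [0.2,0,-0.3],"angular": [0,0,0],"gripper": 0},
  {"translation": [0.2,0,-0.25],"angular": [0,0,0],"gripper": 0},
  {"translation": [0.2,0,-0.25],"angular": [0,0,0],"gripper": 0},
  {"translation": [0.25,0,-0.2],"angular": [0,0,0],"gripper": 0},
  {"translation": [0.25,0,-0.2],"angular": [0,0,0],"gripper": 0},
])

```text
t: 7.18
tool_pos: [0.5897, 0.0512, 0.2344]
tool_rot: [2.882, 1.241, -0.005]
contact_force: [3.3, -6.8, -4.0]
opening: 0.0295
grip_force: 29.0
```

```bash
cat >> h.py <<'E'
def lidarc(a1,n):
    o=ctrl.get_obs(); g=RC.T@(o['tool_pos']-C)+[0,0,ctrl.grip_point_offset]; a=np.arctan2(g[2]-.13,.098-g[0])
    print(o['t'],o['contact_force'].round(1),o['opening'],o['grip_force'],'carrier',g.round(4),'r',np.hypot(g[2]-.13,.098-g[0]),'lid',a-np.arctan2(.042,.146))
    plan(arc(a-np.arctan2(.042,.146),a1,n,[0,0,0]),0)
E
python3 -c "
from h import *
lidarc(1.4,8)"
```

```text
7.175 [ 3.3 -6.8 -4. ] 0.02950529196820316 29.043215811252594 carrier [9.100e-03 1.000e-04 2.531e-01] r 0.15185283539246913 lid 0.6656008673063154
0 {"translation":[0.29, 0.0, -0.19],"angular":[0.01, 0.03, 0.01],"gripper":0} 
1 {"translation":[0.31, 0.0, -0.17],"angular":[0.0, 0.0, 0.0],"gripper":0} 
2 {"translation":[0.32, 0.0, -0.13],"angular":[0.0, 0.0, 0.0],"gripper":0} 
3 {"translation":[0.33, 0.0, -0.11],"angular":[0.0, 0.0, 0.0],"gripper":0} 
4 {"translation":[0.34, 0.0, -0.07],"angular":[0.0, 0.0, 0.0],"gripper":0} 
5 {"translation":[0.35, 0.0, -0.04],"angular":[0.0, 0.0, 0.0],"gripper":0} 
6 {"translation":[0.35, 0.0, -0.01],"angular":[0.0, 0.0, 0.0],"gripper":0} 
7 {"translation":[0.35, 0.0, 0.02],"angular":[0.0, 0.0, 0.0],"gripper":0}
```

Call:
drive_tool([
  {"translation": [0.3,0,-0.2],"angular": [0,0,0],"gripper": 0},
  {"translation": [0.3,0,-0.15],"angular": [0,0,0],"gripper": 0},
  {"translation": [0.3,0,-0.15],"angular": [0,0,0],"gripper": 0},
  {"translation": [0.35,0,-0.1],"angular": [0,0,0],"gripper": 0},
  {"translation": [0.35,0,-0.1],"angular": [0,0,0],"gripper": 0},
  {"translation": [0.35,0,-0.05],"angular": [0,0,0],"gripper": 0},
  {"translation": [0.35,0,0],"angular": [0,0,0],"gripper": 0},
  {"translation": [0.35,0,0],"angular": [0,0,0],"gripper": 0},
])

```text
t: 8.18
tool_pos: [0.6625, 0.1279, 0.264]
tool_rot: [2.882, 1.241, -0.006]
contact_force: [1.5, -7.9, -4.4]
opening: 0.0294
grip_force: 29.4
```

```bash
python3 -c "
from h import *
lidarc(1.5,2)"
```

```text
8.175 [ 1.5 -7.9 -4.4] 0.029377033975572963 29.388315081596375 carrier [1.149e-01 1.000e-04 2.827e-01] r 0.15365110826234987 lid 1.400988453174503
0 {"translation":[0.18, 0.0, 0.07],"angular":[0.01, 0.04, 0.01],"gripper":0} 
1 {"translation":[0.19, 0.0, 0.03],"angular":[0.0, 0.0, 0.0],"gripper":0}
```

Call:
drive_tool([
  {"translation": [0.2,0,0.05],"angular": [0,0,0],"gripper": 0},
  {"translation": [0.2,0,0.05],"angular": [0,0,0],"gripper": 0},
  {"translation": [0,0,0],"angular": [0,0,0],"gripper": 0},
  {"translation": [0,0,0],"angular": [0,0,0],"gripper": 0.7},
  {"translation": [0,0,0],"angular": [0,0,0],"gripper": 0.7},
  {"translation": [0,0,0],"angular": [0,0,0],"gripper": 0.7},
])

```text
t: 8.93
tool_pos: [0.6733, 0.1419, 0.2614]
tool_rot: [-2.884, -1.244, 0.0]
contact_force: [-0.9, 0.5, -0.7]
opening: 0.0599
grip_force: 0.0
```

```bash
python3 - <<'E'
from h import *
o=ctrl.get_obs(); print(o['t'],o['opening'],o['contact_force'],RC.T@(o['tool_pos']-C), o['q'])
p=o['tool_pos']; jar=np.array([.4885,-.356,0])
plan([(p+[0,0,.10],-43.5,3),(w([-.02,-.05,.36]),-40,3),(jar+[0,0,.2],46.5,12)],1)
im=save('scene','s4.png');P=cloud(im)
E
```

```text
8.925 0.05986415418830081 [-0.86781273  0.46999111 -0.6557096 ] [0.13251915 0.00191687 0.26136657] [9.95983077e-02 1.83637460e-01 1.42113686e+00 3.23441078e-04
 1.53700999e+00 8.55774288e-01]
0 {"translation":[0.0, 0.0, -0.83],"angular":[0.0, 0.0, 0.01],"gripper":1} 
1 {"translation":[0.0, 0.0, -0.83],"angular":[0.0, 0.0, 0.01],"gripper":1} 
2 {"translation":[0.0, 0.0, -0.84],"angular":[0.0, 0.0, 0.0],"gripper":1} 
3 {"translation":[-1.27, 0.43, 0.01],"angular":[0.0, 0.0, -0.15],"gripper":1} TOOBIG
4 {"translation":[-1.28, 0.41, 0.01],"angular":[0.0, 0.0, -0.14],"gripper":1} TOOBIG
5 {"translation":[-1.29, 0.38, 0.01],"angular":[0.0, 0.0, -0.15],"gripper":1} TOOBIG
6 {"translation":[-0.72, 0.28, 0.33],"angular":[0.0, 0.0, -0.9],"gripper":1} 
7 {"translation":[-0.75, 0.19, 0.33],"angular":[0.0, 0.0, -0.9],"gripper":1} 
8 {"translation":[-0.77, 0.1, 0.33],"angular":[0.0, 0.0, -0.9],"gripper":1} 
9 {"translation":[-0.77, 0.0, 0.33],"angular":[0.0, 0.0, -0.9],"gripper":1} 
10 {"translation":[-0.77, -0.1, 0.34],"angular":[0.0, 0.0, -0.9],"gripper":1} 
11 {"translation":[-0.75, -0.19, 0.33],"angular":[0.0, 0.0, -0.9],"gripper":1} 
12 {"translation":[-0.72, -0.29, 0.34],"angular":[0.0, 0.0, -0.9],"gripper":1} 
13 {"translation":[-0.67, -0.37, 0.33],"angular":[0.0, 0.0, -0.9],"gripper":1} 
14 {"translation":[-0.62, -0.45, 0.34],"angular":[0.0, 0.0, -0.9],"gripper":1} 
15 {"translation":[-0.56, -0.53, 0.33],"angular":[0.0, 0.0, -0.9],"gripper":1} 
16 {"translation":[-0.49, -0.6, 0.34],"angular":[0.0, 0.0, -0.9],"gripper":1} 
17 {"translation":[-0.41, -0.65, 0.33],"angular":[0.0, 0.0, -0.91],"gripper":1}
```

View pics/s4.png

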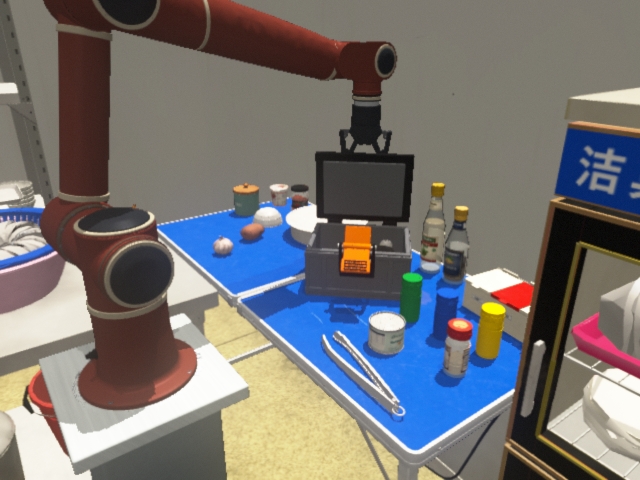

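The picture shows the lid standing upright at (364,187), with the latch open at (356,250) and the gripper free above it. Next I go to the jar.

Call:
drive_tool([
  {"translation": [0,0,-0.85],"angular": [0,0,0],"gripper": 0.9},
  {"translation": [0,0,-0.85],"angular": [0,0,0],"gripper": 0.9},
  {"translation": [0,0,-0.85],"angular": [0,0,0],"gripper": 0.9},
  {"translation": [-0.8,0.25,0],"angular": [0,0,0],"gripper": 0.9},
  {"translation": [-0.8,0.25,0],"angular": [0,0,0],"gripper": 0.9},
  {"translation": [-0.8,0.25,0],"angular": [0,0,0],"gripper": 0.9},
  {"translation": [-0.8,0.25,0],"angular": [0,0,0],"gripper": 0.9},
  {"translation": [-0.7,0.2,0],"angular": [0,0,-0.5],"gripper": 0.9},
])

```text
t: 9.98
tool_pos: [0.6007, -0.0057, 0.3635]
tool_rot: [2.838, 1.346, 0.0]
contact_force: [0.8, -0.6, 0.8]
opening: 0.0768
grip_force: 0.0
```

Call:
drive_tool([
  {"translation": [-0.7,0.25,0.3],"angular": [0,0,-0.9],"gripper": 0.9},
  {"translation": [-0.75,0.2,0.35],"angular": [0,0,-0.9],"gripper": 0.9},
  {"translation": [-0.75,0.1,0.35],"angular": [0,0,-0.9],"gripper": 0.9},
  {"translation": [-0.75,0,0.35],"angular": [0,0,-0.9],"gripper": 0.9},
  {"translation": [-0.75,-0.1,0.35],"angular": [0,0,-0.9],"gripper": 0.9},
  {"translation": [-0.75,-0.2,0.35],"angular": [0,0,-0.9],"gripper": 0.9},
  {"translation": [-0.7,-0.3,0.35],"angular": [0,0,-0.9],"gripper": 0.9},
  {"translation": [-0.65,-0.35,0.35],"angular": [0,0,-0.9],"gripper": 0.9},
])

```text
t: 10.98
tool_pos: [0.5256, -0.2358, 0.2531]
tool_rot: [1.835, 2.549, 0.0]
contact_force: [-0.1, 0.7, 0.2]
opening: 0.0766
grip_force: 0.0
```

```bash
python3 - <<'E'
from h import *
o=ctrl.get_obs(); print(o['t'],o['tool_pos'],o['opening'],o['contact_force'])
jar=np.array([.4885,-.356,0])
plan([(jar+[0,0,.2],46.5,6)],.9)
# carrier recheck with the lid up + jar recheck
im=ctrl.get_image('top'); P=cloud(im)
m=(P[...,2]>.03)&(P[...,2]<.14)&(P[...,0]>.42)&(P[...,0]<.53)&(P[...,1]<-.3)&(P[...,1]>-.41)
q=P[m]; print(len(q), (q.min(0)+q.max(0))/2 if len(q) else '')
E
```

```text
10.975 [ 0.52556154 -0.23584162  0.25308002] 0.07660641645540057 [-0.07831193  0.66569975  0.16739349]
0 {"translation":[-0.43, -0.31, 0.22],"angular":[0.0, 0.0, -0.58],"gripper":0.9} 
1 {"translation":[-0.4, -0.34, 0.22],"angular":[0.0, 0.0, -0.58],"gripper":0.9} 
2 {"translation":[-0.37, -0.37, 0.22],"angular":[0.0, 0.0, -0.59],"gripper":0.9} 
3 {"translation":[-0.34, -0.4, 0.22],"angular":[0.0, 0.0, -0.58],"gripper":0.9} 
4 {"translation":[-0.3, -0.42, 0.22],"angular":[0.0, 0.0, -0.59],"gripper":0.9} 
5 {"translation":[-0.27, -0.45, 0.23],"angular":[0.0, 0.0, -0.58],"gripper":0.9} 
38 [ 0.49095096 -0.35599763  0.07080093]
```

Call:
drive_tool([
  {"translation": [-0.45,-0.3,0.2],"angular": [0,0,-0.6],"gripper": 0.9},
  {"translation": [-0.4,-0.35,0.2],"angular": [0,0,-0.6],"gripper": 0.9},
  {"translation": [-0.35,-0.35,0.2],"angular": [0,0,-0.6],"gripper": 0.9},
  {"translation": [-0.35,-0.4,0.2],"angular": [0,0,-0.55],"gripper": 0.9},
  {"translation": [-0.3,-0.45,0.2],"angular": [0,0,-0.6],"gripper": 0.9},
  {"translation": [-0.25,-0.45,0.2],"angular": [0,0,-0.55],"gripper": 0.9},
  {"translation": [0,0,0],"angular": [0,0,0],"gripper": 0.9},
])

```text
t: 11.9
tool_pos: [0.4874, -0.3556, 0.2046]
tool_rot: [-1.174, -2.912, -0.001]
contact_force: [0.9, 0.4, 0.1]
opening: 0.0771
grip_force: 0.0
```

```bash
python3 - <<'E'
from h import *
im=save('wrist','w5.png'); h=hsv(im); P=cloud(im)
r=(h[...,1]>150)&((h[...,0]<5)|(h[...,0]>172))&(P[...,2]>.09)&(P[...,2]<.125)&(np.hypot(P[...,0]-.4885,P[...,1]+.356)<.05)
q=P[r]; t=q[q[:,2]>q[:,2].max()-.006]; print(len(q),q[:,2].max(),t.mean(0),cv2.minEnclosingCircle(t[:,:2].astype(np.float32)))
o=ctrl.get_obs(); print(o['t'],o['tool_pos'])
c,_=cv2.minEnclosingCircle(t[:,:2].astype(np.float32))
plan([([.4885,-.356,.066],46.5,4)],.9)
E
```

```text
1290 0.10852071399151189 [ 0.48371997 -0.35261483  0.1062593 ] ((0.48861318826675415, -0.3568395972251892), 0.022041792050004005)
11.95 [ 0.48789624 -0.35507947  0.20519584]
0 {"translation":[-0.01, 0.0, 0.87],"angular":[0.0, 0.0, -0.01],"gripper":0.9} 
1 {"translation":[-0.01, 0.0, 0.87],"angular":[0.0, 0.0, -0.01],"gripper":0.9} 
2 {"translation":[0.0, 0.0, 0.87],"angular":[0.0, 0.0, -0.01],"gripper":0.9} 
3 {"translation":[-0.01, -0.01, 0.87],"angular":[0.0, -0.01, -0.02],"gripper":0.9}
```

View pics/w5.png

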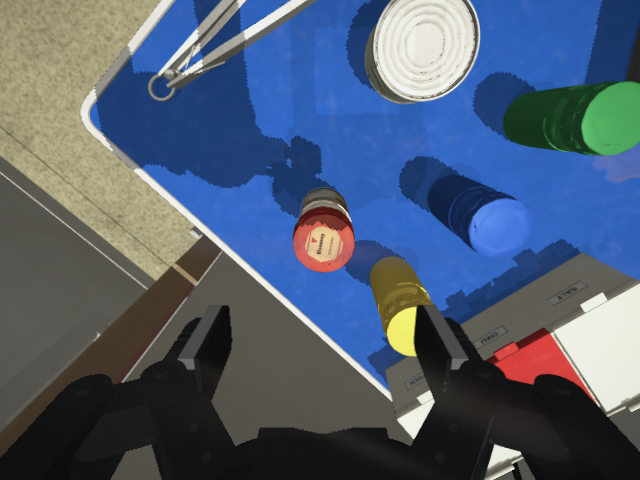

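The wrist view shows the red cap at (323,240) centred between the fingers, with the blue, yellow and green jars clear of them. I descend and grasp.

Call:
drive_tool([
  {"translation": [0,0,0.9],"angular": [0,0,0],"gripper": 0.9},
  {"translation": [0,0,0.9],"angular": [0,0,0],"gripper": 0.9},
  {"translation": [0,0,0.9],"angular": [0,0,0],"gripper": 0.9},
  {"translation": [0,0,0.9],"angular": [0,0,0],"gripper": 0.9},
  {"translation": [0,0,0],"angular": [0,0,0],"gripper": 0},
  {"translation": [0,0,0],"angular": [0,0,0],"gripper": 0},
  {"translation": [0,0,0],"angular": [0,0,0],"gripper": 0},
  {"translation": [0,0,0],"angular": [0,0,0],"gripper": 0},
], force=25)

```text
t: 12.95
tool_pos: [0.4887, -0.3559, 0.0629]
tool_rot: [1.17, 2.913, -0.001]
contact_force: [-1.2, -0.4, 5.3]
opening: 0.0439
grip_force: 26.8
```

```bash
python3 - <<'E'
from h import *
o=ctrl.get_obs(); print(o['t'],o['tool_pos'],o['opening'],o['grip_force'],o['contact_force'],o['q'])
p=o['tool_pos']; b=w([-.015,.0585,0])
print(b); up=.28
plan([(p+[0,0,.25],46.5,7),([b[0],b[1],.31],46.5,13)],0)
E
```

```text
12.95 [ 0.48867261 -0.3559181   0.06288444] 0.04389976185845563 26.801269150018925 [-1.2006629  -0.42952553  5.2759745 ] [-7.52551190e-01  1.62920219e-01  1.79027437e+00  3.00100133e-05
  1.18597950e+00 -1.55971207e+00]
[0.53074028 0.07388813 0.        ]
0 {"translation":[0.0, 0.0, -0.89],"angular":[0.0, 0.0, 0.0],"gripper":0} 
1 {"translation":[0.0, 0.0, -0.89],"angular":[0.0, 0.0, -0.01],"gripper":0} 
2 {"translation":[0.0, 0.0, -0.89],"angular":[0.0, 0.0, 0.0],"gripper":0} 
3 {"translation":[0.0, 0.0, -0.89],"angular":[0.0, 0.0, -0.01],"gripper":0} 
4 {"translation":[-0.01, 0.0, -0.9],"angular":[0.0, 0.01, 0.0],"gripper":0} 
5 {"translation":[0.0, 0.0, -0.89],"angular":[0.0, 0.0, -0.01],"gripper":0} 
6 {"translation":[0.0, 0.0, -0.9],"angular":[0.0, 0.01, 0.0],"gripper":0} 
7 {"translation":[0.51, 0.66, 0.01],"angular":[0.0, 0.0, 0.0],"gripper":0} 
8 {"translation":[0.51, 0.65, 0.01],"angular":[0.0, 0.0, 0.0],"gripper":0} 
9 {"translation":[0.51, 0.66, 0.0],"angular":[0.0, 0.0, 0.0],"gripper":0} 
10 {"translation":[0.51, 0.65, 0.01],"angular":[0.0, 0.0, 0.0],"gripper":0} 
11 {"translation":[0.51, 0.66, 0.0],"angular":[0.0, 0.0, 0.0],"gripper":0} 
12 {"translation":[0.51, 0.65, 0.01],"angular":[0.0, 0.0, 0.0],"gripper":0} 
13 {"translation":[0.51, 0.66, 0.0],"angular":[0.0, 0.0, 0.0],"gripper":0} 
14 {"translation":[0.51, 0.65, 0.01],"angular":[0.0, 0.0, 0.0],"gripper":0} 
15 {"translation":[0.51, 0.66, 0.0],"angular":[0.0, 0.0, 0.0],"gripper":0} 
16 {"translation":[0.51, 0.65, 0.01],"angular":[0.0, 0.0, 0.0],"gripper":0} 
17 {"translation":[0.51, 0.66, 0.0],"angular":[0.0, 0.0, 0.0],"gripper":0} 
18 {"translation":[0.51, 0.65, 0.01],"angular":[0.0, 0.0, 0.0],"gripper":0} 
19 {"translation":[0.51, 0.66, 0.0],"angular":[0.0, 0.0, 0.0],"gripper":0}
```

Call:
drive_tool([
  {"translation": [0,0,-0.5],"angular": [0,0,0],"gripper": 0},
  {"translation": [0,0,-0.9],"angular": [0,0,0],"gripper": 0},
  {"translation": [0,0,-0.9],"angular": [0,0,0],"gripper": 0},
  {"translation": [0,0,-0.9],"angular": [0,0,0],"gripper": 0},
  {"translation": [0,0,-0.9],"angular": [0,0,0],"gripper": 0},
  {"translation": [0,0,-0.9],"angular": [0,0,0],"gripper": 0},
  {"translation": [0,0,-0.9],"angular": [0,0,0],"gripper": 0},
  {"translation": [0.4,0.5,0],"angular": [0,0,0],"gripper": 0},
])

```text
t: 13.95
tool_pos: [0.4913, -0.3313, 0.3034]
tool_rot: [1.17, 2.906, -0.005]
contact_force: [0.1, 0.8, -0.9]
opening: 0.0435
grip_force: 26.5
```

Call:
drive_tool([
  {"translation": [0.5,0.65,0],"angular": [0,0,0],"gripper": 0},
  {"translation": [0.5,0.65,0],"angular": [0,0,0],"gripper": 0},
  {"translation": [0.5,0.65,0],"angular": [0,0,0],"gripper": 0},
  {"translation": [0.5,0.65,0],"angular": [0,0,0],"gripper": 0},
  {"translation": [0.5,0.65,0],"angular": [0,0,0],"gripper": 0},
  {"translation": [0.5,0.65,0],"angular": [0,0,0],"gripper": 0},
  {"translation": [0.5,0.65,0],"angular": [0,0,0],"gripper": 0},
  {"translation": [0.5,0.65,0],"angular": [0,0,0],"gripper": 0},
])

```text
t: 14.95
tool_pos: [0.5175, -0.0667, 0.2964]
tool_rot: [-1.169, -2.914, -0.0]
contact_force: [-0.2, -1.1, -1.1]
opening: 0.0435
grip_force: 26.5
```

```bash
python3 - <<'E'
from h import *
o=ctrl.get_obs(); print(o['t'],o['tool_pos'],o['opening'],o['grip_force'],o['contact_force'])
plan([(w([-.015,.0585,.29]),46.5,5)],0)
E
```

```text
14.95 [ 0.51745201 -0.0666885   0.29644213] 0.04351674559918518 26.503302966157207 [-0.19251639 -1.11134568 -1.09762333]
0 {"translation":[0.44, 0.55, 0.03],"angular":[0.0, 0.0, -0.01],"gripper":0} 
1 {"translation":[0.44, 0.56, 0.03],"angular":[0.0, 0.0, 0.0],"gripper":0} 
2 {"translation":[0.44, 0.55, 0.03],"angular":[0.0, 0.0, -0.01],"gripper":0} 
3 {"translation":[0.43, 0.56, 0.04],"angular":[0.0, -0.01, 0.0],"gripper":0} 
4 {"translation":[0.43, 0.55, 0.03],"angular":[0.0, 0.0, -0.01],"gripper":0}
```

Now over the bay, with a check before lowering.

Call:
drive_tool([
  {"translation": [0.45,0.55,0],"angular": [0,0,0],"gripper": 0},
  {"translation": [0.45,0.55,0],"angular": [0,0,0],"gripper": 0},
  {"translation": [0.45,0.55,0],"angular": [0,0,0],"gripper": 0},
  {"translation": [0.45,0.55,0],"angular": [0,0,0],"gripper": 0},
  {"translation": [0.4,0.55,0],"angular": [0,0,0],"gripper": 0},
  {"translation": [0,0,0],"angular": [0,0,0],"gripper": 0},
  {"translation": [0,0,0],"angular": [0,0,0],"gripper": 0},
])

```text
t: 15.82
tool_pos: [0.5302, 0.0715, 0.2968]
tool_rot: [-1.169, -2.915, 0.001]
contact_force: [0.2, 0.2, -1.3]
opening: 0.0439
grip_force: 26.4
```

```bash
python3 - <<'E'
from h import *
o=ctrl.get_obs(); print(o['t'],o['tool_pos'],RC.T@(o['tool_pos']-C),o['contact_force'])
plan([(w([-.015,.0585,.0629+.013]),46.5,6)],0)
save('wrist','w6.png')
E
```

```text
15.825 [0.53023288 0.07146566 0.29678   ] [-0.01710646  0.05720054  0.29678   ] [ 0.22245425  0.20150654 -1.2559013 ]
0 {"translation":[0.0, 0.01, 0.92],"angular":[0.0, 0.0, 0.0],"gripper":0} 
1 {"translation":[0.01, 0.01, 0.92],"angular":[0.0, 0.0, -0.01],"gripper":0} 
2 {"translation":[0.0, 0.01, 0.92],"angular":[0.0, 0.0, 0.0],"gripper":0} 
3 {"translation":[0.01, 0.01, 0.92],"angular":[0.0, 0.0, -0.01],"gripper":0} 
4 {"translation":[0.0, 0.01, 0.92],"angular":[0.0, 0.0, 0.0],"gripper":0} 
5 {"translation":[0.01, 0.01, 0.92],"angular":[-0.01, 0.0, -0.01],"gripper":0}
```

View pics/w6.png

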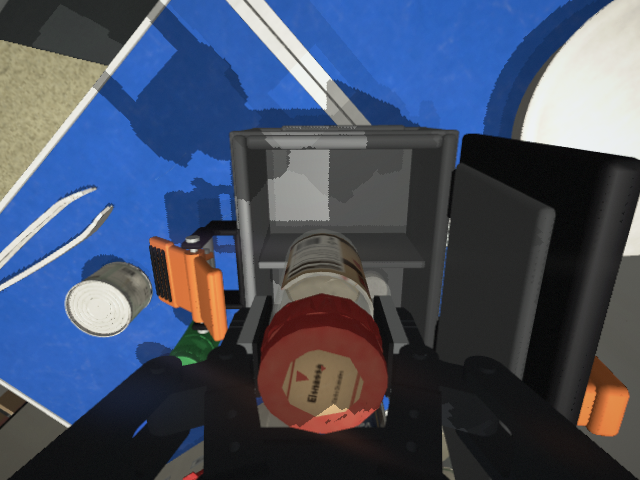

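The wrist view shows the empty bay floor around (340,185), its divider at (340,250), and the jar still held upright. I check the bay edges by depth before lowering.

```bash
python3 - <<'E'
from h import *
im=dict(np.load('pics/w6.npz')); P=(cloud(im)-C)@RC
print('col 300'); print([(v,P[v,300].round(3).tolist()) for v in range(126,262,6)])
print('row 190'); print([(u,P[190,u].round(3).tolist()) for u in range(228,470,12)])
E
```

```text
col 300
[(126, [-0.038, 0.132, 0.1]), (132, [-0.037, 0.128, 0.118]), (138, [-0.036, 0.123, 0.126]), (144, [-0.037, 0.118, 0.126]), (150, [-0.044, 0.104, 0.012]), (156, [-0.044, 0.097, 0.013]), (162, [-0.044, 0.09, 0.013]), (168, [-0.044, 0.083, 0.013]), (174, [-0.044, 0.077, 0.013]), (180, [-0.044, 0.07, 0.013]), (186, [-0.045, 0.063, 0.013]), (192, [-0.045, 0.055, 0.012]), (198, [-0.045, 0.048, 0.011]), (204, [-0.045, 0.041, 0.013]), (210, [-0.045, 0.033, 0.012]), (216, [-0.046, 0.025, 0.012]), (222, [-0.046, 0.018, 0.012]), (228, [-0.046, 0.01, 0.013]), (234, [-0.045, 0.005, 0.021]), (240, [-0.03, 0.076, 0.25]), (246, [-0.03, 0.076, 0.261]), (252, [-0.029, 0.076, 0.27]), (258, [-0.028, 0.077, 0.28])]
row 190
[(228, [-0.134, 0.055, -0.001]), (240, [-0.09, 0.079, 0.125]), (252, [-0.083, 0.076, 0.109]), (264, [-0.082, 0.064, 0.043]), (276, [-0.073, 0.058, 0.014]), (288, [-0.059, 0.057, 0.012]), (300, [-0.045, 0.057, 0.012]), (312, [-0.03, 0.058, 0.013]), (324, [-0.016, 0.057, 0.012]), (336, [-0.002, 0.057, 0.013]), (348, [0.012, 0.057, 0.013]), (360, [0.027, 0.057, 0.013]), (372, [0.041, 0.057, 0.011]), (384, [0.055, 0.057, 0.012]), (396, [0.069, 0.057, 0.013]), (408, [0.084, 0.057, 0.012]), (420, [0.084, 0.067, 0.065]), (432, [0.083, 0.075, 0.108]), (444, [0.088, 0.079, 0.126]), (456, [0.083, 0.087, 0.167]), (468, [0.081, 0.092, 0.196])]
```

Call:
drive_tool([
  {"translation": [0,0,0.95],"angular": [0,0,0],"gripper": 0},
  {"translation": [0.05,0.05,0.95],"angular": [0,0,0],"gripper": 0},
  {"translation": [0,0,0.95],"angular": [0,0,0],"gripper": 0},
  {"translation": [0,0,0.95],"angular": [0,0,0],"gripper": 0},
  {"translation": [0,0,0.95],"angular": [0,0,0],"gripper": 0},
  {"translation": [0,0,0.5],"angular": [0,0,0],"gripper": 0},
  {"translation": [0,0,0.2],"angular": [0,0,0],"gripper": 0},
  {"translation": [0,0,0],"angular": [0,0,0],"gripper": 0},
])

```text
t: 16.88
tool_pos: [0.5314, 0.074, 0.0799]
tool_rot: [1.171, 2.915, 0.0]
contact_force: [0.2, 0.1, -0.7]
opening: 0.044
grip_force: 26.4
```

```bash
python3 - <<'E'
from h import *
o=ctrl.get_obs(); print(o['t'],o['tool_pos'],RC.T@(o['tool_pos']-C),o['contact_force'],o['opening'])
E
```

```text
16.875 [0.53141882 0.0740087  0.07992623] [-0.01444547  0.0580908   0.07992623] [ 0.22535581  0.0612509  -0.69072016] 0.04398692230411342
```

Call:
drive_tool([
  {"translation": [0,0,0.05],"angular": [0,0,0],"gripper": 0},
  {"translation": [0,0,0.05],"angular": [0,0,0],"gripper": 0},
  {"translation": [0,0,0.02],"angular": [0,0,0],"gripper": 0},
  {"translation": [0,0,0],"angular": [0,0,0],"gripper": 0},
  {"translation": [0,0,0],"angular": [0,0,0],"gripper": 0.75},
  {"translation": [0,0,0],"angular": [0,0,0],"gripper": 0.75},
  {"translation": [0,0,0],"angular": [0,0,0],"gripper": 0.75},
  {"translation": [0,0,0],"angular": [0,0,0],"gripper": 0.75},
])

```text
t: 17.88
tool_pos: [0.5309, 0.0742, 0.0745]
tool_rot: [-1.17, -2.915, 0.0]
contact_force: [-0.9, 0.8, 0.2]
opening: 0.064
grip_force: 0.0
```

Call:
drive_tool([
  {"translation": [0,0,-0.4],"angular": [0,0,0],"gripper": 0.75},
  {"translation": [0,0,-1],"angular": [0,0,0],"gripper": 0.75},
  {"translation": [0,0,-1],"angular": [0,0,0],"gripper": 0.75},
  {"translation": [0,0,-1],"angular": [0,0,0],"gripper": 0.75},
  {"translation": [0,0,-1],"angular": [0,0,0],"gripper": 0.75},
  {"translation": [0,0,-1],"angular": [0,0,0],"gripper": 0.75},
  {"translation": [0,0,-1],"angular": [0,0,0],"gripper": 0.75},
  {"translation": [0,0,-1],"angular": [0,0,0],"gripper": 0.75},
])

```text
t: 18.88
tool_pos: [0.5306, 0.0742, 0.3733]
tool_rot: [1.17, 2.914, 0.001]
contact_force: [-0.2, 0.1, -0.4]
opening: 0.064
grip_force: 0.0
```

```bash
python3 - <<'E'
from h import *
o=ctrl.get_obs(); print(o['t'],o['tool_pos'],RC.T@(o['tool_pos']-C),o['contact_force'],o['opening'])
im=save('wrist','w7.png');P=(cloud(im)-C)@RC; h=hsv(im)
r=(h[...,1]>140)&((h[...,0]<5)|(h[...,0]>172))&(P[...,2]>.08)&(abs(P[...,0])<.08)&(abs(P[...,1])<.12)
q=P[r];print(len(q),q[:,2].max(),cv2.minEnclosingCircle(q[q[:,2]>.11][:,:2].astype(np.float32)))
# go back over the grip, then down
plan([(w([.05,0,.37]),0,6),(w([.131,0,.37]),-43.5,6)],.75)
E
```

```text
18.875 [0.530595   0.07423347 0.37333037] [-0.0148495   0.0588431   0.37333037] [-0.23249685  0.12821074 -0.36899073] 0.06395880999150517
753 0.12125529365312468 ((-0.015168964862823486, 0.05752579867839813), 0.022402796894311905)
0 {"translation":[-0.24, 0.27, 0.05],"angular":[0.01, 0.01, 0.96],"gripper":0.75} 
1 {"translation":[-0.2, 0.29, 0.05],"angular":[0.01, 0.0, 0.96],"gripper":0.75} 
2 {"translation":[-0.16, 0.32, 0.04],"angular":[0.01, 0.01, 0.97],"gripper":0.75} 
3 {"translation":[-0.11, 0.34, 0.05],"angular":[0.02, 0.0, 0.96],"gripper":0.75} 
4 {"translation":[-0.07, 0.35, 0.04],"angular":[0.01, 0.01, 0.97],"gripper":0.75} 
5 {"translation":[-0.02, 0.36, 0.04],"angular":[0.02, 0.0, 0.96],"gripper":0.75} 
6 {"translation":[0.24, 0.23, 0.0],"angular":[0.0, 0.0, 0.91],"gripper":0.75} 
7 {"translation":[0.27, 0.2, 0.0],"angular":[0.0, 0.0, 0.91],"gripper":0.75} 
8 {"translation":[0.3, 0.16, 0.0],"angular":[0.0, 0.0, 0.9],"gripper":0.75} 
9 {"translation":[0.31, 0.13, 0.0],"angular":[0.0, 0.0, 0.91],"gripper":0.75} 
10 {"translation":[0.33, 0.08, 0.0],"angular":[0.0, 0.0, 0.9],"gripper":0.75} 
11 {"translation":[0.34, 0.05, 0.0],"angular":[0.0, 0.0, 0.91],"gripper":0.75}
```

View pics/w7.png

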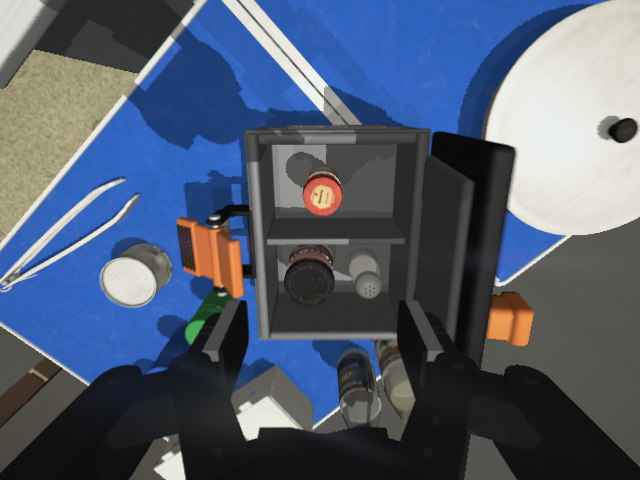

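The wrist view shows the jar upright in the +y bay at (322,193), the chilli jar at (309,278) and the shaker at (367,275) both standing, and the lid still upright. I return to the grip.

Call:
drive_tool([
  {"translation": [-0.25,0.25,0],"angular": [0,0,0.95],"gripper": 0.75},
  {"translation": [-0.2,0.3,0],"angular": [0,0,0.95],"gripper": 0.75},
  {"translation": [-0.15,0.3,0],"angular": [0,0,0.95],"gripper": 0.75},
  {"translation": [-0.1,0.35,0],"angular": [0,0,0.95],"gripper": 0.75},
  {"translation": [-0.05,0.35,0],"angular": [0,0,0.95],"gripper": 0.75},
  {"translation": [0,0.35,0],"angular": [0,0,0.95],"gripper": 0.75},
  {"translation": [0.25,0.25,0],"angular": [0,0,0.95],"gripper": 0.75},
  {"translation": [0.25,0.2,0],"angular": [0,0,0.95],"gripper": 0.75},
])

```text
t: 19.92
tool_pos: [0.6344, 0.1019, 0.3716]
tool_rot: [2.489, 1.916, 0.001]
contact_force: [0.3, -0.5, -0.0]
opening: 0.0641
grip_force: 0.0
```

Call:
drive_tool([
  {"translation": [0.3,0.15,0],"angular": [0,0,0.9],"gripper": 0.75},
  {"translation": [0.3,0.15,0],"angular": [0,0,0.9],"gripper": 0.75},
  {"translation": [0.35,0.1,0],"angular": [0,0,0.9],"gripper": 0.75},
  {"translation": [0.35,0.05,0],"angular": [0,0,0.9],"gripper": 0.75},
  {"translation": [0,0,0],"angular": [0,0,0],"gripper": 0.75},
])

```text
t: 20.55
tool_pos: [0.6732, 0.1416, 0.371]
tool_rot: [2.883, 1.247, 0.001]
contact_force: [-0.5, -0.1, 0.1]
opening: 0.0642
grip_force: 0.0
```

```bash
python3 - <<'E'
from h import *
o=ctrl.get_obs(); print(o['t'],o['tool_pos'],RC.T@(o['tool_pos']-C),o['contact_force'],o['opening'])
im=save('wrist','w8.png');P=(cloud(im)-C)@RC
m=orange(im)&(P[...,0]>.05)&(P[...,2]>.2)&(P[...,2]<.33)&(abs(P[...,1])<.05)
q=P[m];print(len(q),q.min(0),q.max(0),q.mean(0))
im=dict(np.load('pics/w7.npz'));P=(cloud(im)-C)@RC
m=orange(im)&(P[...,0]>.05)&(P[...,2]>.2)&(P[...,2]<.33)&(abs(P[...,1])<.05)
q=P[m];print(len(q),q.min(0),q.max(0),q.mean(0))
plan([(w([.1315,0.0,.2625]),-43.5,4)],.75)
E
```

```text
20.55 [0.67323806 0.14162739 0.37104279] [0.13222533 0.0017644  0.37104279] [-0.46937221 -0.09639029  0.12795214] 0.06418927944143527
564 [ 0.09781531 -0.0128529   0.2883311 ] [0.12138159 0.01529288 0.29713844] [0.10708785 0.00095875 0.29164666]
222 [ 0.1035889  -0.01268431  0.28791749] [0.12756787 0.015332   0.29662891] [0.11662698 0.00545573 0.29365719]
0 {"translation":[0.0, 0.01, 0.68],"angular":[0.0, 0.0, 0.01],"gripper":0.75} 
1 {"translation":[0.0, 0.01, 0.68],"angular":[0.0, 0.0, 0.01],"gripper":0.75} 
2 {"translation":[0.0, 0.01, 0.68],"angular":[0.0, 0.0, 0.01],"gripper":0.75} 
3 {"translation":[-0.01, 0.01, 0.67],"angular":[0.0, 0.0, 0.01],"gripper":0.75}
```

Call:
drive_tool([
  {"translation": [-0.25,0.05,0.65],"angular": [0,0,0],"gripper": 0.75},
  {"translation": [0,0,0.7],"angular": [0,0,0],"gripper": 0.75},
  {"translation": [0,0,0.7],"angular": [0,0,0],"gripper": 0.75},
  {"translation": [0,0,0.65],"angular": [0,0,0],"gripper": 0.75},
  {"translation": [0,0,0],"angular": [0,0,0],"gripper": 0},
  {"translation": [0,0,0],"angular": [0,0,0],"gripper": 0},
  {"translation": [0,0,0],"angular": [0,0,0],"gripper": 0},
  {"translation": [0,0,0],"angular": [0,0,0],"gripper": 0},
])

```text
t: 21.6
tool_pos: [0.6675, 0.1329, 0.264]
tool_rot: [-2.884, -1.245, -0.001]
contact_force: [-4.9, 1.7, 1.3]
opening: 0.0296
grip_force: 28.6
```

```bash
python3 - <<'E'
from h import *
lidarc(0,16)
E
```

```text
21.6 [-4.9  1.7  1.3] 0.029643719182483666 28.572530150413513 carrier [ 1.219e-01 -1.000e-04  2.827e-01] r 0.1546108421380098 lid 1.446173753484319
0 {"translation":[-0.35, 0.0, 0.03],"angular":[0.0, 0.0, 0.02],"gripper":0} 
1 {"translation":[-0.34, 0.0, -0.01],"angular":[0.0, 0.0, 0.0],"gripper":0} 
2 {"translation":[-0.35, 0.0, 0.03],"angular":[0.0, 0.0, 0.0],"gripper":0} 
3 {"translation":[-0.34, 0.0, 0.05],"angular":[0.0, 0.0, 0.0],"gripper":0} 
4 {"translation":[-0.33, 0.0, 0.09],"angular":[0.0, 0.0, 0.0],"gripper":0} 
5 {"translation":[-0.32, 0.0, 0.11],"angular":[0.0, 0.0, 0.0],"gripper":0} 
6 {"translation":[-0.31, 0.0, 0.14],"angular":[0.0, 0.0, 0.0],"gripper":0} 
7 {"translation":[-0.3, 0.0, 0.17],"angular":[0.0, 0.0, 0.0],"gripper":0} 
8 {"translation":[-0.28, 0.0, 0.2],"angular":[0.0, 0.0, 0.0],"gripper":0} 
9 {"translation":[-0.26, 0.0, 0.22],"angular":[0.0, 0.0, 0.0],"gripper":0} 
10 {"translation":[-0.24, 0.0, 0.25],"angular":[0.0, 0.0, 0.0],"gripper":0} 
11 {"translation":[-0.22, 0.0, 0.26],"angular":[0.0, 0.0, 0.0],"gripper":0} 
12 {"translation":[-0.2, 0.0, 0.29],"angular":[0.0, 0.0, 0.0],"gripper":0} 
13 {"translation":[-0.16, -0.01, 0.3],"angular":[0.0, 0.0, 0.0],"gripper":0} 
14 {"translation":[-0.14, 0.0, 0.31],"angular":[0.0, 0.0, 0.0],"gripper":0} 
15 {"translation":[-0.11, 0.0, 0.33],"angular":[0.0, 0.0, 0.0],"gripper":0}
```

Call:
drive_tool([
  {"translation": [-0.35,0,0],"angular": [0,0,0],"gripper": 0},
  {"translation": [-0.35,0,0],"angular": [0,0,0],"gripper": 0},
  {"translation": [-0.35,0,0.05],"angular": [0,0,0],"gripper": 0},
  {"translation": [-0.35,0,0.05],"angular": [0,0,0],"gripper": 0},
  {"translation": [-0.35,0,0.1],"angular": [0,0,0],"gripper": 0},
  {"translation": [-0.3,0,0.1],"angular": [0,0,0],"gripper": 0},
  {"translation": [-0.3,0,0.15],"angular": [0,0,0],"gripper": 0},
  {"translation": [-0.3,0,0.15],"angular": [0,0,0],"gripper": 0},
])

```text
t: 22.6
tool_pos: [0.5959, 0.0573, 0.2416]
tool_rot: [-2.882, -1.244, -0.012]
contact_force: [-1.9, 6.7, 0.5]
opening: 0.0293
grip_force: 37.0
```

```bash
python3 - <<'E'
from h import *
lidarc(0,8)
E
```

```text
22.6 [-1.9  6.7  0.5] 0.02927379111927341 36.98973594233394 carrier [ 1.790e-02 -2.000e-04  2.603e-01] r 0.15297179770138655 lid 0.7392384225341662
0 {"translation":[-0.28, -0.01, 0.22],"angular":[0.0, -0.06, 0.03],"gripper":0} 
1 {"translation":[-0.27, 0.0, 0.22],"angular":[0.0, 0.0, 0.0],"gripper":0} 
2 {"translation":[-0.25, 0.0, 0.25],"angular":[0.0, 0.0, 0.0],"gripper":0} 
3 {"translation":[-0.22, 0.0, 0.27],"angular":[0.0, 0.0, 0.0],"gripper":0} 
4 {"translation":[-0.2, 0.0, 0.29],"angular":[0.0, 0.0, 0.0],"gripper":0} 
5 {"translation":[-0.17, 0.0, 0.3],"angular":[0.0, 0.0, 0.0],"gripper":0} 
6 {"translation":[-0.14, 0.0, 0.32],"angular":[0.0, 0.0, 0.0],"gripper":0} 
7 {"translation":[-0.12, 0.0, 0.34],"angular":[0.0, 0.0, 0.0],"gripper":0}
```

Call:
drive_tool([
  {"translation": [-0.3,0,0.2],"angular": [0,0,0],"gripper": 0},
  {"translation": [-0.25,0,0.2],"angular": [0,0,0],"gripper": 0},
  {"translation": [-0.25,0,0.25],"angular": [0,0,0],"gripper": 0},
  {"translation": [-0.2,0,0.25],"angular": [0,0,0],"gripper": 0},
  {"translation": [-0.2,0,0.3],"angular": [0,0,0],"gripper": 0},
  {"translation": [-0.15,0,0.3],"angular": [0,0,0],"gripper": 0},
  {"translation": [-0.15,0,0.3],"angular": [0,0,0],"gripper": 0},
  {"translation": [-0.1,0,0.3],"angular": [0,0,0],"gripper": 0},
])

```text
t: 23.6
tool_pos: [0.5504, 0.0095, 0.1554]
tool_rot: [-2.883, -1.243, -0.0]
contact_force: [-6.3, 3.5, 3.2]
opening: 0.0295
grip_force: 31.1
```

```bash
python3 - <<'E'
from h import *
lidarc(0,2)
E
```

```text
23.6 [-6.3  3.5  3.2] 0.029469423932722137 31.102641820907593 carrier [-4.820e-02 -1.000e-04  1.741e-01] r 0.15270206627911712 lid 0.013190053532145474
0 {"translation":[0.01, 0.0, 0.03],"angular":[-0.01, -0.01, 0.02],"gripper":0} 
1 {"translation":[-0.01, 0.0, 0.02],"angular":[0.0, 0.0, 0.0],"gripper":0}
```

Call:
drive_tool([
  {"translation": [0,0,0.08],"angular": [0,0,0],"gripper": 0},
  {"translation": [0,0,0.06],"angular": [0,0,0],"gripper": 0},
  {"translation": [0,0,0],"angular": [0,0,0],"gripper": 0},
])

```text
t: 23.98
tool_pos: [0.5493, 0.0083, 0.1494]
tool_rot: [-2.884, -1.243, 0.007]
contact_force: [-11.3, -1.4, 3.0]
opening: 0.0293
grip_force: 31.2
```

Call:
drive_tool([
  {"translation": [0,0,0],"angular": [0,0,0],"gripper": 0.75},
  {"translation": [0,0,0],"angular": [0,0,0],"gripper": 0.75},
  {"translation": [0,0,0],"angular": [0,0,0],"gripper": 0.75},
  {"translation": [0,0,-0.9],"angular": [0,0,0],"gripper": 0.75},
  {"translation": [0,0,-0.9],"angular": [0,0,0],"gripper": 0.75},
  {"translation": [0,0,-0.9],"angular": [0,0,0],"gripper": 0},
  {"translation": [-0.7,0,0],"angular": [0,0,0],"gripper": 0},
  {"translation": [-0.7,0,0],"angular": [0,0,0],"gripper": 0},
])

```text
t: 24.98
tool_pos: [0.5127, -0.0323, 0.258]
tool_rot: [2.883, 1.245, 0.003]
contact_force: [-0.7, 0.5, -1.4]
opening: 0.0092
grip_force: 0.0
```

```bash
python3 - <<'E'
from h import *
o=ctrl.get_obs(); print(o['t'],RC.T@(o['tool_pos']-C),o['contact_force'],o['opening'])
im=save('top','t9.png');P=(cloud(im)-C)@RC
for x in(-.08,-.02,.02,.07):
    m=(abs(P[...,0]-x)<.01)&(abs(abs(P[...,1])-.08)<.03)&(P[...,2]>.1)&(P[...,2]<.2); print(x,m.sum(),np.median(P[m][:,2]))
E
```

```text
24.975 [-0.10438973 -0.0015133   0.25800004] [-0.66362084  0.4547221  -1.43691681] 0.009238148836222168
-0.08 128 0.1421899203238321
-0.02 203 0.14391497489847585
0.02 308 0.14400591941831659
0.07 301 0.1441675896960039
```

The depth readings put the lid flat at 0.144, so it is shut. The closed fingers go next to the outer side of the raised nose.

Call:
drive_tool([
  {"translation": [-0.7,-0.05,0],"angular": [0,0,0],"gripper": 0},
  {"translation": [0,0,0.85],"angular": [0,0,0],"gripper": 0},
  {"translation": [0,0,0.85],"angular": [0,0,0],"gripper": 0},
  {"translation": [0,0,0],"angular": [0,0,0],"gripper": 0},
])

```text
t: 25.52
tool_pos: [0.4901, -0.0502, 0.1859]
tool_rot: [-2.881, -1.242, 0.007]
contact_force: [0.4, -0.1, 0.7]
opening: -0.0003
grip_force: 0.0
```

```bash
python3 - <<'E'
from h import *
o=ctrl.get_obs(); print(o['t'],RC.T@(o['tool_pos']-C),o['contact_force'],o['opening'])
f=lambda x,z: w([-.127+x/1e3,0,.1515+z/1e3])
plan([(f(6,32),-43.5,2),(f(14.6,25.5),-43.5,1),(f(19,20),-43.5,1),(f(22.5,13.5),-43.5,1),(f(24.5,6.6),-43.5,1),(f(25,1),-43.5,1)],0)
E
```

```text
25.525 [-0.13298615  0.00250119  0.1858829 ] [ 0.43723558 -0.08968512  0.70210005] -0.00027193433595513523
0 {"translation":[0.15, 0.03, 0.03],"angular":[-0.02, 0.01, 0.01],"gripper":0} 
1 {"translation":[0.15, 0.03, 0.03],"angular":[-0.02, 0.01, 0.01],"gripper":0} 
2 {"translation":[0.21, 0.0, 0.16],"angular":[0.0, 0.0, 0.0],"gripper":0} 
3 {"translation":[0.11, 0.0, 0.14],"angular":[0.0, 0.0, 0.0],"gripper":0} 
4 {"translation":[0.09, 0.0, 0.16],"angular":[0.0, 0.0, 0.0],"gripper":0} 
5 {"translation":[0.05, 0.0, 0.17],"angular":[0.0, 0.0, 0.0],"gripper":0} 
6 {"translation":[0.01, 0.0, 0.14],"angular":[0.0, 0.0, 0.0],"gripper":0}
```

Call:
drive_tool([
  {"translation": [0.15,0.05,0.05],"angular": [0,0,0],"gripper": 0},
  {"translation": [0.15,0,0.05],"angular": [0,0,0],"gripper": 0},
  {"translation": [0.2,0,0.15],"angular": [0,0,0],"gripper": 0},
  {"translation": [0.1,0,0.15],"angular": [0,0,0],"gripper": 0},
  {"translation": [0.1,0,0.15],"angular": [0,0,0],"gripper": 0},
  {"translation": [0.05,0,0.15],"angular": [0,0,0],"gripper": 0},
  {"translation": [0.05,0,0.1],"angular": [0,0,0],"gripper": 0},
  {"translation": [0,0,0],"angular": [0,0,0],"gripper": 0},
])

```text
t: 26.52
tool_pos: [0.5149, -0.0287, 0.156]
tool_rot: [-2.884, -1.244, 0.002]
contact_force: [0.6, -0.3, 0.1]
opening: 0.0
grip_force: 0.0
```

```bash
cat >> h.py <<'E'
def latch():
    o=ctrl.get_obs(); print(o['t'],RC.T@(o['tool_pos']-C),o['contact_force'])
    im=ctrl.get_image('scene'); P=(cloud(im)-C)@RC; q=P[orange(im)&(abs(P[...,1])<.04)&(P[...,0]>-.2)&(P[...,0]<0)&(P[...,2]>.05)]
    for lo,hi in((-.2,-.15),(-.15,-.13),(-.13,-.1),(-.1,-.07),(-.07,-.02)):
        t=q[(q[:,0]>lo)&(q[:,0]<hi)]
        if len(t): print(lo,len(t),t.min(0).round(3),t.max(0).round(3),t.mean(0).round(3))
E
python3 -c "
from h import *
latch()"
```

```text
26.525 [-0.10033921 -0.0005927   0.15599662] [ 0.59331184 -0.25060836  0.11586248]
-0.2 133 [-0.191 -0.032  0.171] [-0.16   0.031  0.182] [-0.184 -0.001  0.177]
-0.15 21 [-0.139 -0.031  0.138] [-0.13   0.026  0.162] [-0.134 -0.007  0.148]
-0.13 76 [-0.13  -0.03   0.146] [-0.1    0.029  0.205] [-0.116 -0.002  0.159]
-0.1 52 [-0.1   -0.029  0.154] [-0.079  0.028  0.195] [-0.091 -0.001  0.156]
-0.07 4 [-0.066  0.003  0.15 ] [-0.039  0.018  0.182] [-0.05   0.007  0.174]
```

The latch has snapped over: pad at 0.177, nose level at 0.155. One short firm press, then I retreat.

Call:
drive_tool([
  {"translation": [0.2,0,0],"angular": [0,0,0],"gripper": 0},
  {"translation": [0,0,0.05],"angular": [0,0,0],"gripper": 0},
  {"translation": [0,0,0.05],"angular": [0,0,0],"gripper": 0},
  {"translation": [0,0,0],"angular": [0,0,0],"gripper": 0},
])

```text
t: 27.08
tool_pos: [0.5213, -0.023, 0.1545]
tool_rot: [2.885, 1.244, 0.002]
contact_force: [-2.0, 1.6, 6.1]
opening: -0.0004
grip_force: 3.1
```

Call:
drive_tool([
  {"translation": [0,0,-0.5],"angular": [0,0,0],"gripper": 0},
  {"translation": [0,0,-1],"angular": [0,0,0],"gripper": 0},
  {"translation": [0,0,-1],"angular": [0,0,0],"gripper": 0},
  {"translation": [0,0,-1],"angular": [0,0,0],"gripper": 0},
  {"translation": [-0.5,0,-0.5],"angular": [0,0,0],"gripper": 0},
  {"translation": [-0.5,0,0],"angular": [0,0,0],"gripper": 0},
  {"translation": [0,0,0],"angular": [0,0,0],"gripper": 0},
  {"translation": [0,0,0],"angular": [0,0,0],"gripper": 0},
])

```text
t: 28.08
tool_pos: [0.4928, -0.0521, 0.3114]
tool_rot: [-2.884, -1.243, 0.002]
contact_force: [-0.4, -0.4, 0.6]
opening: 0.0004
grip_force: 0.0
```

```bash
python3 -c "
from h import *
latch()
im=save('scene','s10.png'); cv2.imwrite('pics/s10c.png',cv2.resize(im['color'][150:330,250:450,::-1],(600,540),interpolation=2))"
```

```text
28.075 [-0.13250792 -0.00073891  0.31142528] [-0.39159602 -0.42669909  0.62664249]
-0.2 143 [-0.192 -0.032  0.171] [-0.158  0.031  0.182] [-0.184 -0.     0.177]
-0.15 19 [-0.14  -0.031  0.141] [-0.13   0.031  0.163] [-0.134 -0.003  0.148]
-0.13 68 [-0.13  -0.03   0.136] [-0.1    0.029  0.163] [-0.116  0.004  0.158]
-0.1 50 [-0.1   -0.029  0.153] [-0.081  0.028  0.158] [-0.089  0.002  0.156]
-0.07 129 [-0.067 -0.014  0.15 ] [-0.041  0.017  0.183] [-0.06  -0.     0.168]
```

View pics/s10c.png

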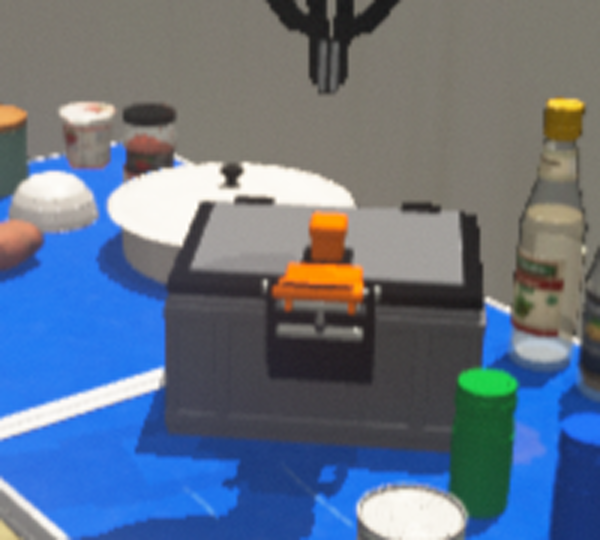

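The picture shows the lid shut and the latch closed at (320,285), as it was at the start, with the gripper clear above.

```bash
python3 -c "
from station import ctrl
print(ctrl.finish_job())"
```

```text
the job is handed in; nothing more can be done
None
```

The spice jar is standing in the empty bay with the lid shut and the latch snapped home. I handed the job in at about 28 s, but the hand-in call gave no verdict.

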